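# Ready the bench battery supply: set and lock the dial, load the block batteries

## Task

Get the bench battery supply ready for the next class: turn the dial's lock ring back until it is fully slack, turn the dial until its pointer is on the one long mark, and then turn the lock ring fully tight again. Load every 9-volt battery lying on the bench (three or four) into a bay of its own, in any order and before or after the dial: stud end against the sprung contact plate, plain end pressed down until it is caught under the lip and the battery lies flat. Leave the soldering stand, the solder reel and the meter where they are.

Things in the scene. Friction and masses are not known exactly. Their poses are not given: they have to be found in the camera images.
- supply: Bench battery supply: a low grey box fixed to the bench, 136 mm (its x) by 420 mm (its y), flat top panel 40 mm above the bench. Origin at the centre of its underside, z up. Along its y, from the negative end, stand four identical battery bays (68 mm apart) and then the output dial with its lock ring (dial axis at x 0, y +150 mm).
- bay0_seat (a point): Bay 0: point on the bay floor (the panel) under the centre of a seated battery; axes parallel to the supply's. A seated battery's origin is at x 0, y within 2.5 mm of 0, z 8.75 mm, studs to +x. Four corner rails 3.5 mm tall at |x| 16 to 24 mm, inner faces at y +-15.75 mm; the sides between them are open for fingers.
- spring0 (a joint): Sprung steel contact plate at the +x end of bay 0 (the other bays have the same), m pressed towards +x: 0 free, up to 0.014. 24 mm wide, 40 mm tall; its face is at x +20.2 mm of the seat point when free. 2.1 N starts it, then 350 N/m (5 N at 9 mm). Reads about 0.004 with a battery seated. The block behind it is at x 42 to 50 mm, 34 mm tall.
- bay0_lip (a point): Inner edge of the lip on the fixed stop at the -x end of bay 0 (others alike), 21.2 mm from the seat point, 21 mm above the floor. The stop is 18 mm wide, its inner face at x -24.2 mm; the lip overhangs it 3 mm, underside 19.5 mm above the floor. Its upper side slopes down inwards (25 to 21 mm high), so a battery pressed down on it is wedged against the spring and snaps under.
- bay1_seat (a point): Bay 1: point on the bay floor (the panel) under the centre of a seated battery; axes parallel to the supply's. Same measures as bay 0.
- bay2_seat (a point): Bay 2: point on the bay floor (the panel) under the centre of a seated battery; axes parallel to the supply's. Same measures as bay 0.
- bay3_seat (a point): Bay 3: point on the bay floor (the panel) under the centre of a seated battery; axes parallel to the supply's. Same measures as bay 0.
- dial (a joint): Output dial, rad: turns clockwise seen from above as it grows, 0 to 2.2, stays where left (friction 0.03 N m). At 0 its pointer points 290 degrees counter-clockwise from the supply's +x axis (seen from above); at value q, 290 degrees minus q. The pointer is exactly over the long mark at 1.70.
- dial_grip (a point): On the dial's axis, 86 mm above the bench, inside the black grip bar: 40 mm long (along the pointer direction), 12 mm wide, from 70 to 96 mm above the bench, centred on the axis, on a disc of 20 mm radius (56 to 70 mm above the bench). White line on the bar's top and white nose at its foot show the pointer end.
- dial_mark (a point): The one long mark on the panel beside the dial (black, 18 mm long, 3 mm wide; the other marks are 4 mm long); point on the panel 45 mm from the dial's axis.
- lock_ring (a joint): Aluminium lock ring (27 mm radius, 42 to 53 mm above the bench) under the dial on the same axis, rad: 0 is fully slack (stop), 1.2 is fully tight (stop); clockwise from above tightens; stays where left (friction 0.05 N m). It turns apart from the dial.
- ring_tab (a point): Centre of the top of the ring's upright tab, 67 mm above the bench, 46 mm from the dial's axis; turns with the ring. 10 mm thick along its travel, 12 mm radially, its upper 18 mm free to pinch. Seen from above its direction from the dial's axis is 130 degrees counter-clockwise from the supply's +x axis when slack, and 61 degrees when tight.
- battery0: A 9-volt block battery, 48.5 mm long with its studs (x), 26.5 mm wide (y), 17.5 mm thick (z), 46 g. Origin at its centre; +x is the stud end. Starts lying flat on the bench. May be absent (then None).
- battery0_studs (a point): Tip of the stud end, 24.25 mm from the battery's centre: two round metal studs on a black end face; the other end is plain bright steel.
- battery1: A 9-volt block battery, 48.5 mm long with its studs (x), 26.5 mm wide (y), 17.5 mm thick (z), 46 g. Origin at its centre; +x is the stud end. Starts lying flat on the bench. May be absent (then None).
- battery1_studs (a point): Tip of the stud end, 24.25 mm from the battery's centre: two round metal studs on a black end face; the other end is plain bright steel.
- battery2: A 9-volt block battery, 48.5 mm long with its studs (x), 26.5 mm wide (y), 17.5 mm thick (z), 46 g. Origin at its centre; +x is the stud end. Starts lying flat on the bench. May be absent (then None).
- battery2_studs (a point): Tip of the stud end, 24.25 mm from the battery's centre: two round metal studs on a black end face; the other end is plain bright steel.
- battery3: A 9-volt block battery, 48.5 mm long with its studs (x), 26.5 mm wide (y), 17.5 mm thick (z), 46 g. Origin at its centre; +x is the stud end. Starts lying flat on the bench. May be absent (then None).
- battery3_studs (a point): Tip of the stud end, 24.25 mm from the battery's centre: two round metal studs on a black end face; the other end is plain bright steel.
- iron_stand: Bystander: soldering-iron stand, black base 75 x 115 mm with a wire coil, 67 mm tall; origin under its centre.
- solder_reel: Bystander: metal solder reel standing upright, 52 mm across, 40 mm tall; origin under its centre.
- meter: Bystander: yellow hand-held meter lying flat, 150 x 75 x 40 mm; origin under its centre.

How it is judged:
By the outcome, as a careful person would: the job done as asked, in the order asked, and still so for the second after the job is handed in, with the robot touching nothing.
Of battery0, battery1, battery2, battery3 only 3 to 4 are there at a start; the rules pass over those that are not, and their reading is None.
At some moment in a run one of battery0, battery1, battery2, battery3 may be knocked a few centimetres aside while the robot is not near it.
Once in a run the grip may slacken for a moment while it holds something.
It also fails if it takes over 210 s, if anything falls off the work surface, if the arm or the gripper's body presses on something with over 40 N, if the wrist force passes 120 N, or if a joint passes its speed limit or range.

## Robot

A 6-joint arm with a two-finger parallel gripper is mounted at the origin on the work surface. World frame = base frame: x ahead of the robot, y to its left, z up, the work surface at z = 0. Lengths are in m, angles in rad, forces in N, time in s.
With the tool pointing down it reaches from about 0.325 to 0.775 m from the base axis. Payload 5.5 kg.
Tool frame: the origin (TCP) lies at the very end of the fingers, on their centre line; the grasp point (between the pads) lies 19 mm behind it (arm.hold_point_z is the z of the grasp point in the tool frame, in m); z points along the fingers, y is the direction in which the jaws open and shut (so a half turn about z gives the same grasp; the last joint's range is limited). The gripper opens to 85 mm and grips with 20 to 120 N. Pads are 22 mm wide; open, the fingers measure 114 mm over their backs; the gripper's body (76 mm by 85 mm) begins 54 mm behind the grasp point. The pads swing forward as they close: fully open they stand 13 mm farther back than shut.
Start: joints at [-1.329, 0.091, 1.231, -0, 1.82, -0.057], TCP at [0.177, -0.573, 0.231] pointing down, gripper open.
Joint ranges: [-2.87, 2.87], [-0.86, 2.18], [0.17, 2.46], [-1.51, 4.65], [0.06, 2.69], [-2.65, 2.65]. Speed limits (rad/s): [2.57, 2.57, 3.01, 3.14, 3.14, 3.14].

## Interface

Orientations are given as a unit quaternion [x, y, z, w].
In Python, from rig import arm gives the robot as it stands.
- The arm moves only by the shell command python3 -m handwheel 'ROWS' [FORCE]. ROWS is a JSON object of lists of equal length, an entry for each row: "gripper": the finger opening in mm, from 0 to 85.4; "dp": the shift along the world's x, y, z in mm, a list of three; "turn": the turn about the world's z in rad. In form: {"gripper": [gripper, ...], "dp": [[dx, dy, dz], ...], "turn": [turn, ...]}. A call has 1 to 8 rows; each row is the pose to reach, as a shift and turn from the pose commanded when the call began; what a row does not reach only later rows make up. A row lasts 1/12 s, in which the tool goes at most 41.7 mm and 7.16 degrees, less where a joint would pass 70% of its speed; a pose out of reach is approached as far as the arm can. A call with a gripper value outside its range is refused whole. The fingers move at their own pace and stop on an object; FORCE is the grip in N (left out, the last holds). Time passes only in rows, so rows that repeat a pose let the fingers close. It gives the time, the measured TCP pose, the force and the opening at its end, in the units of the state.
- arm.state(): the state, without advancing time (a new reading comes with each control period).
- arm.capture(name): name is "scene" or "top" or "wrist"; returns a dict with "pixels" (420x560x3 uint8, blue, green, red), "K" (3x3 intrinsics, pixels), "rvec" (rotation vector, rad) and "tvec" (3), from world to camera coordinates, as OpenCV has them. Camera axes: x right, y down, z forward; pixel columns grow to the right and rows downward; lengths in m; the calibration is good to about 2 mm. A picture is of the moment at which its call begins. There is no depth.
- arm.job_done(): hands the job in, once; it reports no verdict.
The state is a dict: "t": time; "q": joint angles; "joint_vel": joint speeds; "tau": joint torques, N m; "position": TCP position; "orientation": TCP orientation; "contact_force": force on the tool from outside, world axes, zero at the start; "moment": the same for the moment, N m; "finger_gap": finger opening in m.
Only numpy, scipy, OpenCV 4.12 (cv2) and the standard library are available. Lean on these libraries where they do the work, as an engineer would, in place of code of your own. Each camera call takes 0.05 s, during which the arm holds its last target. There are 200 camera calls.

## Working session

There is one attempt and no reset: what is moved stays moved. The work goes in short steps, Python scripts to look and compute and a shell command to move; the robot and the scene stay as the last step left them, time stands still between calls to the robot, and variables do not carry over. Pictures are saved under pics/ and viewed, about 12 in all and at most 16, crops included, and the job is handed in when it is done.

```bash
ls; mkdir -p pics; cat > h.py <<'E'
import numpy as np, cv2
from rig import arm
def cap(name, out=None):
    c=arm.capture(name); c['pixels']=np.asarray(c['pixels'],np.uint8)
    if out: cv2.imwrite('pics/'+out,c['pixels'])
    return c
def ray(c,u,v,z):
    R=cv2.Rodrigues(np.array(c['rvec'],float))[0]; t=np.array(c['tvec'],float).ravel()
    d=R.T@np.linalg.inv(np.array(c['K']))@np.array([u,v,1.]); o=-R.T@t
    return o+d*(z-o[2])/d[2]
def proj(c,P):
    return cv2.projectPoints(np.array(P,float).reshape(-1,3),np.array(c['rvec'],float),np.array(c['tvec'],float),np.array(c['K'],float),None)[0].reshape(-1,2)
E
python3 - <<'E'
from h import *
import pickle
c=cap('top','top0.png'); s=cap('scene','scene0.png')
pickle.dump((c,s),open('c0.pkl','wb'))
for k in (c,s):
    R=cv2.Rodrigues(np.array(k['rvec'],float))[0];print(-R.T@np.array(k['tvec']).ravel(),R[2],k['K'][0][0])
print(arm.state())
E
```

```text
pics
[ 0.46814462 -0.01060186  1.17316483] [ 0.05701432 -0.01635221 -0.99823944] 424.7746249191246
[1.01372951 0.49151016 1.10266033] [-0.36991594 -0.40844405 -0.83446729] 493.6703864045586
{'t': 0.1, 'q': array([-1.32872522e+00,  9.17814428e-02,  1.23175022e+00,  9.42766304e-06,
        1.81978028e+00, -5.66880079e-02]), 'joint_vel': array([ 0.00040348, -0.00189045, -0.00320707, -0.0010296 ,  0.00136798,
        0.00059826]), 'tau': array([ 3.51744755e-03, -4.60216641e+01, -4.19217753e+01,  8.69878335e-06,
        1.06310874e-02, -4.42689640e-06]), 'position': array([ 0.17655094, -0.57318436,  0.23027381]), 'orientation': array([ 9.88863068e-01,  1.48825719e-01, -7.50178541e-05, -8.56376933e-04]), 'contact_force': array([-0.46455652, -0.63506371,  1.27139769]), 'moment': array([ 0.04905095, -0.00532035,  0.06508064]), 'finger_gap': 0.08561260213027563}
```

View pics/top0.png

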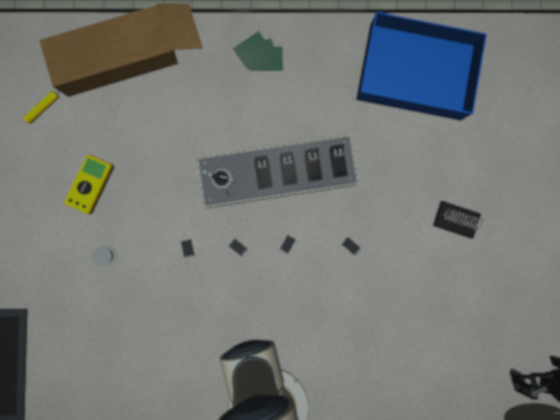

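View pics/scene0.png

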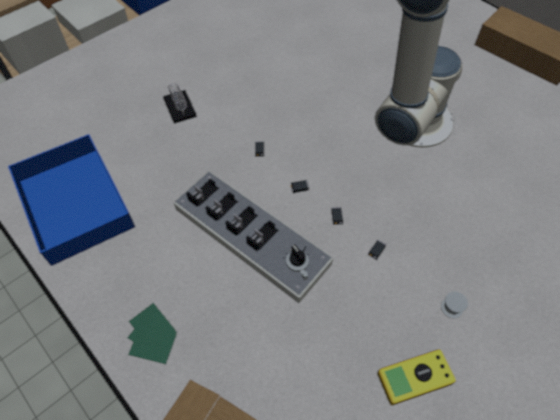

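Top view: four dark batteries at about (187,248), (237,247), (288,244), (350,245). The supply runs from (199,160) to (356,185), with the dial at (220,178) and bays to its right. Next I measure them.

```bash
python3 - <<'E'
from h import *
import pickle
c,s=pickle.load(open('c0.pkl','rb'))
im=c['pixels']
for k,name in ((c,'top'),(s,'scene')):
    g=cv2.cvtColor(k['pixels'],cv2.COLOR_BGR2GRAY)
    m=(g<75).astype(np.uint8)
    n,l,st,ce=cv2.connectedComponentsWithStats(m)
    for i in range(1,n):
        if 40<st[i,4]<400:
            cn=cv2.findContours((l==i).astype(np.uint8),0,2)[0][0]
            r=cv2.minAreaRect(cn); b=cv2.boxPoints(r)
            W=np.array([ray(k,*p,0.0175)[:2] for p in b]); e=W[1]-W[0],W[2]-W[1]
            L=max(e,key=np.linalg.norm); print(name,ce[i].round(1),st[i,4],ray(k,*ce[i],0.012)[:2].round(4),[round(float(np.linalg.norm(x))*1e3) for x in e],round(float(np.degrees(np.arctan2(L[1],L[0]))%180),1))
# supply: bluish grey panel
b,g,r=[im[...,i].astype(int) for i in range(3)]
m=((b-r>6)&(b<160)).astype(np.uint8); m[:120]=0;m[215:]=0;m[:,:180]=0;m[:,375:]=0
m=cv2.morphologyEx(m,cv2.MORPH_CLOSE,np.ones((9,9),np.uint8));m=cv2.morphologyEx(m,cv2.MORPH_OPEN,np.ones((9,9),np.uint8))
cn=max(cv2.findContours(m,0,2)[0],key=cv2.contourArea)
bx=cv2.boxPoints(cv2.minAreaRect(cn)); print('supply box',bx.round(1).tolist())
print([ray(c,*p,0.04)[:2].round(4).tolist() for p in bx])
z=cv2.resize(im[125:265,170:370],None,fx=4,fy=4,interpolation=cv2.INTER_CUBIC); cv2.imwrite('pics/z1.png',cv2.convertScaleAbs(z,alpha=1.6,beta=10))
E
```

```text
top [275.7  58.5] 133 [ 0.9553 -0.0257] [26, 61] 10.7
top [288.2 170.9] 352 [ 0.639  -0.0582] [39, 88] 7.6
top [262.7 173.1] 399 [0.633  0.0119] [39, 88] 8.4
top [101.4 189.3] 107 [0.5902 0.4517] [138, 6] 155.6
top [219.7 177.7] 146 [0.6208 0.1299] [35, 41] 44.7
top [ 84.1 187.3] 120 [0.5958 0.4987] [32, 33] 1.1
top [287.5 243.8] 108 [ 0.4387 -0.0548] [38, 21] 153.0
top [350.5 245.4] 122 [ 0.4334 -0.2273] [22, 41] 49.0
top [187.1 247.8] 130 [0.4297 0.2178] [24, 39] 11.6
top [237.3 246.7] 112 [0.4318 0.0817] [21, 38] 51.2
scene [16.4  6.6] 127 [ 0.6496 -1.315 ] [138, 23] 0.4
scene [48.3  2.5] 86 [ 0.5522 -1.2609] [73, 49] 138.0
scene [142.8   4.6] 373 [ 0.304  -1.0198] [167, 83] 138.0
scene [68.9 26.4] 143 [ 0.5652 -1.087 ] [20, 187] 90.1
scene [ 5.9 53.4] 112 [ 0.7912 -1.0999] [21, 159] 82.8
scene [ 4.2 69.9] 136 [ 0.8311 -1.0278] [25, 115] 82.5
scene [444.   73.1] 41 [-0.2146 -0.0646] [83, 22] 154.7
scene [445.3  82.5] 44 [-0.1823 -0.035 ] [35, 32] 149.2
scene [437.4 115.1] 59 [-0.0502  0.0362] [79, 15] 19.4
scene [259.  148.9] 92 [ 0.4363 -0.2242] [48, 17] 49.3
scene [299.1 186.4] 143 [ 0.4418 -0.0511] [41, 32] 151.8
scene [336.7 215.8] 136 [0.4343 0.0834] [24, 46] 49.8
scene [376.6 249.4] 154 [0.4317 0.22  ] [47, 24] 11.6
scene [297.1 256.5] 234 [0.5932 0.1011] [37, 50] 46.1
scene [269.4 278.3] 117 [0.6835 0.099 ] [5, 179] 98.7
scene [422.6 372.3] 189 [0.5849 0.4883] [35, 34] 178.5
scene [384.4 388.6] 50 [0.6722 0.4552] [4, 65] 67.5
supply box [[198.89999389648438, 159.1999969482422], [253.8000030517578, 151.3000030517578], [260.20001220703125, 196.39999389648438], [205.3000030517578, 204.1999969482422]]
[[0.6673, 0.1823], [0.6881, 0.0352], [0.5664, 0.0183], [0.546, 0.1646]]
```

View pics/z1.png

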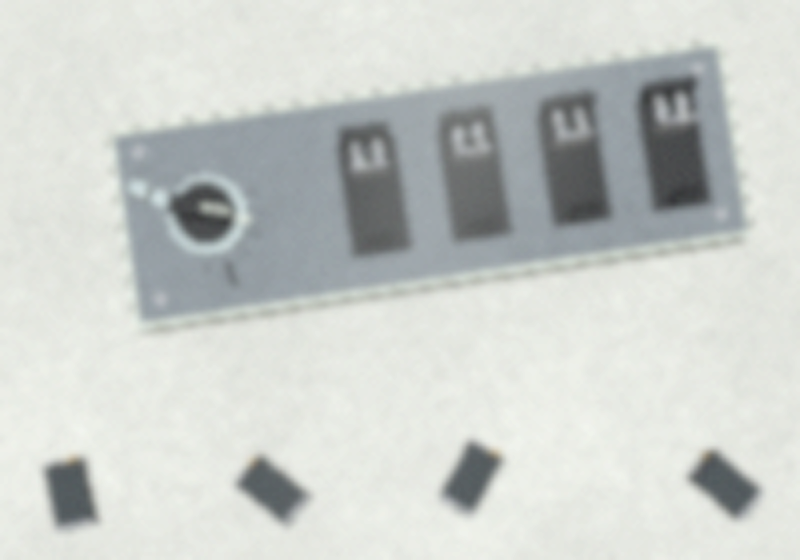

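```bash
python3 -m handwheel '{"gripper":[85,85,85,85,85,85,85,85],"dp":[[20,35,15],[40,70,30],[60,105,45],[80,140,60],[100,175,75],[120,210,90],[140,245,105],[160,280,120]],"turn":[0,0,0,0,0,0,0,0]}' 
python3 -m handwheel '{"gripper":[85,85,85,85,85,85,85,85],"dp":[[20,35,0],[40,70,0],[60,105,0],[80,140,0],[100,175,0],[120,210,0],[140,245,0],[160,280,0]],"turn":[0,0,0,0,0,0,0,0]}' 
python3 - <<'E'
from h import *
import pickle
w=cap('wrist'); pickle.dump(w,open('w1.pkl','wb'))
cv2.imwrite('pics/w1.png',cv2.resize(w['pixels'],(784,588)))
R=cv2.Rodrigues(np.array(w['rvec'],float))[0];print(-R.T@np.array(w['tvec']).ravel(),R.round(3).tolist(),w['K'][0][0])
E
```

```text
t: 0.77
position: [0.332, -0.3003, 0.3479]
orientation: [0.989, 0.149, -0.0, -0.0]
contact_force: [0.9, -0.6, 0.2]
finger_gap: 0.0846
t: 1.43
position: [0.4921, -0.0201, 0.3472]
orientation: [0.989, 0.149, -0.0, 0.0]
contact_force: [0.1, -1.7, 0.2]
finger_gap: 0.0848
[0.56346824 0.00309578 0.49043911] [[0.294, -0.956, -0.001], [-0.913, -0.281, 0.296], [-0.283, -0.086, -0.955]] 338.47933200133883
```

View pics/w1.png

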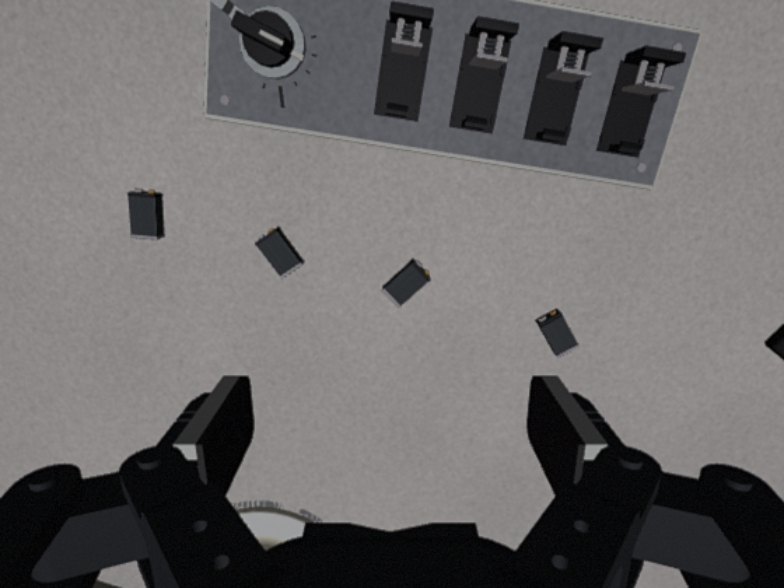

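Wrist view (784-wide): the panel's near edge runs (206,115)→(652,187) and its right edge goes up to (698,33). The dial is at (272,42), the long mark at (281,96) and the tab at (225,5), top left. Batteries are at (146,214), (279,251), (407,282) and (557,332), all with studs on the upper end.

```bash
cat >> h.py <<'E'
def batts(k,lim=70,ztop=0.0175,lo=150,hi=3000,show=True):
    g=cv2.cvtColor(k['pixels'],cv2.COLOR_BGR2GRAY); out=[]
    n,l,st,ce=cv2.connectedComponentsWithStats((g<lim).astype(np.uint8))
    for i in range(1,n):
        if lo<st[i,4]<hi:
            pts=np.argwhere(l==i)[:,::-1].astype(float)
            # bench-footprint box: rays at mid height
            W=np.array([ray(k,*p,ztop*.6)[:2] for p in pts])*1e3
            r=cv2.minAreaRect(W.astype(np.float32)); b=cv2.boxPoints(r); e=b[1]-b[0],b[2]-b[1]
            L=max(e,key=np.linalg.norm); a=np.degrees(np.arctan2(L[1],L[0])); a=(a+90)%180-90
            print(ce[i].round(),'xy',np.round(r[0],1),'size',np.round(sorted(r[1]),1),'yaw',round(float(a),1))
E
python3 - <<'E'
from h import *
import pickle
w=pickle.load(open('w1.pkl','rb')); c,s=pickle.load(open('c0.pkl','rb'))
im=w['pixels']; batts(w)
b,g,r=[im[...,i].astype(int) for i in range(3)]
print('panel',im[60,180],'bench',im[120,300])
def lab(p): return ray(w,p[0]/1.4,p[1]/1.4,0.04)[:2]
near=lab((206,115)),lab((652,187)); right=lab((652,187)),lab((698,33)); left=lab((210,1)),lab((206,115))
for n,(p,q) in dict(near=near,right=right,left=left).items(): print(n,p.round(4),q.round(4),np.degrees(np.arctan2(*(p-q))).round(2), np.degrees(np.arctan2((q-p)[1],(q-p)[0])).round(2),np.linalg.norm(q-p))
print('dial ring c',ray(w,272/1.4,43/1.4,0.053)[:2],'mark',lab((281,96)))
# top view corners
T=[ray(c,170+u/4,125+v/4,0.04)[:2] for u,v in ((118,135),(715,47),(746,230),(140,318))]
print('top',np.round(T,4).tolist(),np.mean(T,0)); print('dial top', ray(c,170+207/4,125+213/4,0.07)[:2])
E
```

```text
[288.  45.] xy [637.  13.] size [42.8 96.5] yaw 8.3
[189.  26.] xy [617.9 141.2] size [44.6 55.1] yaw -72.9
[343.  54.] xy [647.7 -59.7] size [46.2 97.5] yaw 6.5
[398.  63.] xy [ 658.7 -135.2] size [52.  96.7] yaw 8.0
[452.  72.] xy [ 669.8 -210. ] size [57.9 96.6] yaw 8.2
[104. 152.] xy [427.7 219.2] size [33.5 47.1] yaw 12.8
[199. 179.] xy [429.6  82.3] size [31.  44.5] yaw 50.3
[290. 201.] xy [437.3 -53.5] size [28.8 44.7] yaw -29.9
[397. 237.] xy [ 431.8 -226.5] size [26.8 49.9] yaw 49.2
[555. 244.] xy [ 488.7 -459.9] size [19.3 41.3] yaw 30.9
panel [96 91 89] bench [137 138 141]
near [0.54   0.1676] [ 0.5998 -0.2408] -8.33 -81.67 0.4128343022881727
right [ 0.5998 -0.2408] [ 0.7278 -0.2204] -99.05 9.05 0.12960258012354647
left [0.6295 0.1809] [0.54   0.1676] 81.56 -171.56 0.0904659412179475
dial ring c [0.61237556 0.12079731] mark [0.57502139 0.10729161]
top [[0.6684, 0.1807], [0.7273, -0.2217], [0.6028, -0.2407], [0.5453, 0.1655]] [ 0.63593624 -0.0290805 ]
dial top [0.61166334 0.11753503]
```

```bash
python3 -m handwheel '{"gripper":[60,60,60,60,60,60],"dp":[[20,22,-25],[40,45,-50],[60,67,-76],[80,90,-100],[104,113,-130],[104,113,-130]],"turn":[0,0,0,0,0,0]}' 
python3 - <<'E'
from h import *
import pickle
w=cap('wrist'); pickle.dump(w,open('w2.pkl','wb'))
cv2.imwrite('pics/w2.png',cv2.resize(w['pixels'],(784,588)))
E
```

```text
t: 1.98
position: [0.5955, 0.0941, 0.2082]
orientation: [0.989, 0.15, -0.006, -0.001]
contact_force: [0.1, 1.0, -2.8]
finger_gap: 0.0596
```

View pics/w2.png

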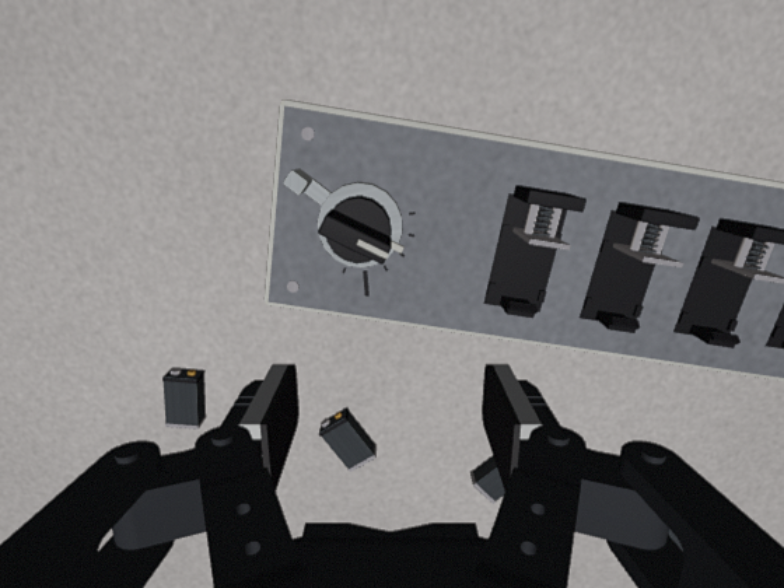

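Here the ring centre is at (360,224), the tab top at (297,181), the pointer line (360,241)→(391,258), the mark at (366,283), and the panel's left corners at (282,104) and (268,302).

```bash
python3 - <<'E'
from h import *
import pickle
w=pickle.load(open('w2.pkl','rb')); 
f=lambda u,v,z: ray(w,u/1.4,v/1.4,z)[:2]
A,B=f(282,104,.04),f(268,302,.04); C=f(784,187,.04); D=f(784,379,.04)
ang=lambda d: np.degrees(np.arctan2(d[1],d[0])).round(2)
print('left',A,B,ang(A-B),np.linalg.norm(A-B),'far',ang(A-C)-90,'near',ang(B-D)-90)
yaw=np.radians(8.35); ex=np.array([np.cos(yaw),np.sin(yaw)]);ey=np.array([-ex[1],ex[0]])
print('dial from left mid',(A+B)/2-0.06*ey)
rc=f(360,224,.053);t=f(297,181,.067); m=f(366,283,.04); print('ring',rc,'tab',t,'mark',m)
p,q=f(360,241,.096),f(391,258,.096); print('line',p,q,'dir-yaw',ang(q-p)-8.35)
dc=rc; print('tab ang',ang(t-dc)-8.35,np.linalg.norm(t-dc),'mark',ang(m-dc)-8.35,np.linalg.norm(m-dc))
print(arm.state()['position'])
E
```

```text
left [0.6683484  0.18782073] [0.54060208 0.16762403] 8.98 0.1293330086142473 far 8.409999999999997 near 8.290000000000006
dial from left mid [0.61318842 0.11835841]
ring [0.6141756  0.12160998] tab [0.63001698 0.16364757] mark [0.57408651 0.10657951]
line [0.61306131 0.1184146 ] [0.60900934 0.09943525] dir-yaw -110.39999999999999
tab ang 60.99999999999999 0.044923355412491886 mark -167.79999999999998 0.042814138876181136
[0.59490038 0.09273823 0.210573  ]
```

```bash
python3 -m handwheel '{"gripper":[34,34,34,34,34,34,34,34],"dp":[[5,10,0],[10,20,0],[15,30,-15],[20,40,-30],[25,50,-45],[30,60,-60],[35,70,-75],[35,70,-90]],"turn":[0.12,0.24,0.36,0.48,0.6,0.72,0.84,0.911]}' 20
python3 -m handwheel '{"gripper":[34,34,34],"dp":[[0,0,0],[0,0,0],[0,0,0]],"turn":[0,0,0]}' 
python3 - <<'E'
from h import *
s=arm.state(); o=s['orientation']; print(s['position'],2*np.degrees(np.arctan2(o[1],o[0])),s['q'].round(2))
E
```

```text
t: 2.7
position: [0.6311, 0.1616, 0.1282]
orientation: [0.821, 0.571, 0.001, 0.0]
contact_force: [0.1, 0.5, -0.0]
finger_gap: 0.0342
t: 2.95
position: [0.631, 0.1602, 0.1295]
orientation: [0.823, 0.567, 0.001, 0.001]
contact_force: [0.0, -0.4, 0.0]
finger_gap: 0.0337
[0.63103687 0.16017704 0.12954217] 69.14499931825245 [ 0.2   0.23  1.26 -0.    1.65  0.56]
```

```bash
python3 -m handwheel '{"gripper":[34,34,34,34,34,6,6,6],"dp":[[-1,3,-30],[-1,3,-60],[-1,3,-70],[-1,3,-77],[-1,3,-77],[-1,3,-77],[-1,3,-77],[-1,3,-77]],"turn":[0,0,0,0,0,0,0,0]}' 20
python3 -m handwheel '{"gripper":[6,6],"dp":[[0,0,0],[0,0,0]],"turn":[0,0]}' 
python3 - <<'E'
from h import *
D=np.array([614,120]);R=46
p=lambda a:D+R*np.array([np.cos(a),np.sin(a)])
a0=np.radians(69.35)
for k in range(1,17):
    d=np.radians(69+2)*k/16; print(k,(p(a0+d)-p(a0)).round(1),round(d,3))
E
```

```text
t: 3.62
position: [0.6302, 0.1643, 0.0531]
orientation: [0.823, 0.569, 0.001, 0.0]
contact_force: [-3.4, 1.3, 3.6]
finger_gap: 0.0093
t: 3.78
position: [0.6302, 0.1643, 0.053]
orientation: [0.822, 0.569, 0.001, 0.0]
contact_force: [-3.8, 1.4, 5.8]
finger_gap: 0.0093
1 [-3.4  1.1] 0.077
2 [-6.8  2. ] 0.155
3 [-10.3   2.6] 0.232
4 [-13.9   2.9] 0.31
5 [-17.5   2.9] 0.387
6 [-21.    2.7] 0.465
7 [-24.5   2.2] 0.542
8 [-28.    1.4] 0.62
9 [-31.4   0.4] 0.697
10 [-34.7  -0.9] 0.774
11 [-37.9  -2.5] 0.852
12 [-41.   -4.3] 0.929
13 [-43.9  -6.3] 1.007
14 [-46.7  -8.6] 1.084
15 [-49.3 -11. ] 1.162
16 [-51.6 -13.7] 1.239
```

```bash
python3 -m handwheel '{"gripper":[6,6,6,6,6,6,6,6],"dp":[[-3.4,1.1,0],[-6.8,2,0],[-10.3,2.6,0],[-13.9,2.9,0],[-17.5,2.9,0],[-21,2.7,0],[-24.5,2.2,0],[-28,1.4,0]],"turn":[0.077,0.155,0.232,0.31,0.387,0.465,0.542,0.62]}' 25
python3 -m handwheel '{"gripper":[6,6,6,6,6,6,6],"dp":[[-3.4,-1,0],[-6.7,-2.3,0],[-9.9,-3.9,0],[-13,-5.7,0],[-15.9,-7.7,0],[-18.7,-10,0],[-18.7,-10,0]],"turn":[0.077,0.155,0.232,0.31,0.387,0.465,0.465]}'
```

```text
t: 4.45
position: [0.6025, 0.1659, 0.053]
orientation: [0.608, 0.794, 0.002, 0.001]
contact_force: [-3.0, 0.4, 5.3]
finger_gap: 0.0089
t: 5.03
position: [0.5831, 0.1558, 0.053]
orientation: [0.409, 0.913, 0.001, 0.001]
contact_force: [-5.7, 1.4, 6.6]
finger_gap: 0.0091
```

```bash
python3 -m handwheel '{"gripper":[6,6,6],"dp":[[-2.6,-2.4,0],[-4.9,-5.1,0],[-4.9,-5.1,0]],"turn":[0.077,0.14,0.14]}' 30
python3 -m handwheel '{"gripper":[6,6],"dp":[[-1.4,-1.6,0],[-1.4,-1.6,0]],"turn":[0.02,0.02]}'
```

```text
t: 5.28
position: [0.5787, 0.1514, 0.053]
orientation: [0.344, 0.939, 0.002, 0.001]
contact_force: [-3.2, 4.5, 6.5]
finger_gap: 0.0091
t: 5.45
position: [0.5785, 0.1511, 0.0531]
orientation: [0.336, 0.942, 0.004, 0.002]
contact_force: [1.9, 8.0, 4.2]
finger_gap: 0.0091
```

```bash
python3 -m handwheel '{"gripper":[6,6],"dp":[[-1.4,-1.6,0],[-1.4,-1.6,0]],"turn":[0,0]}' 30
python3 -m handwheel '{"gripper":[30,30,30,30,30,30,30],"dp":[[1.5,1.6,0],[2.8,3.2,0],[2.8,3.2,20],[2.8,3.2,60],[2.8,3.2,60],[20,-16,80],[32,-36,80]],"turn":[0,0,0,0,0,0.1,0.22]}'
python3 - <<'E'
from h import *
s=arm.state(); o=s['orientation']; print(s['position'],2*np.degrees(np.arctan2(o[1],o[0])),s['q'].round(2))
E
```

```text
t: 5.62
position: [0.5783, 0.1508, 0.0533]
orientation: [0.336, 0.942, 0.005, 0.003]
contact_force: [7.0, 13.3, 0.8]
finger_gap: 0.0088
t: 6.2
position: [0.6092, 0.1112, 0.1353]
orientation: [0.228, 0.974, 0.001, 0.003]
contact_force: [0.5, -0.6, 1.4]
finger_gap: 0.0298
[0.60922603 0.11124644 0.1353338 ] 153.61441334945346 [ 0.13  0.14  1.35 -0.    1.65 -0.98]
```

```bash
python3 -m handwheel '{"gripper":[34,34,34,34,34,34,34,34],"dp":[[5,9,0],[5,9,0],[5,9,0],[5,9,0],[5,9,0],[5,9,0],[5,9,0],[5,9,0]],"turn":[-0.12,-0.24,-0.36,-0.48,-0.6,-0.72,-0.84,-0.96]}' 20
python3 -m handwheel '{"gripper":[34,34,34,34,34,34,34,34],"dp":[[0,0,0],[0,0,0],[0,0,0],[0,0,-20],[0,0,-40],[0,0,-55],[0,0,-61],[0,0,-61]],"turn":[-0.12,-0.24,-0.36,-0.36,-0.36,-0.36,-0.36,-0.36]}' 
python3 - <<'E'
from h import *
s=arm.state(); o=s['orientation']; print(s['position'],2*np.degrees(np.arctan2(o[1],o[0])))
E
```

```text
t: 6.87
position: [0.6125, 0.1195, 0.1308]
orientation: [0.657, 0.754, -0.0, 0.0]
contact_force: [-0.3, 0.1, -0.1]
finger_gap: 0.0341
t: 7.53
position: [0.6121, 0.1195, 0.0699]
orientation: [0.779, 0.627, -0.0, 0.0]
contact_force: [0.1, 0.5, 0.6]
finger_gap: 0.0336
[0.61209202 0.11949786 0.06991839] 77.60042271705146
```

```bash
python3 -m handwheel '{"gripper":[34,8,8,8,8,8],"dp":[[1.5,0.5,5],[1.5,0.5,5],[1.5,0.5,5],[1.5,0.5,5],[1.5,0.5,5],[1.5,0.5,5]],"turn":[0,0,0,0,0,0]}' 30
python3 - <<'E'
from h import *
s=arm.state(); o=s['orientation']; print(s['position'],2*np.degrees(np.arctan2(o[1],o[0])),s['moment'],np.radians(77.6-20.95))
E
```

```text
t: 8.03
position: [0.6139, 0.1207, 0.0759]
orientation: [0.779, 0.627, 0.001, 0.0]
contact_force: [-3.2, 0.9, 5.6]
finger_gap: 0.0116
[0.61386358 0.12069107 0.0758873 ] 77.63752702408951 [-0.02729546  0.47908886  0.03376314] 0.9887290212547876
```

```bash
python3 -m handwheel '{"gripper":[8,8,8,8,8,8,8,8],"dp":[[0,0,0],[0,0,0],[0,0,0],[0,0,0],[0,0,0],[0,0,0],[0,0,0],[0,0,0]],"turn":[-0.12,-0.24,-0.36,-0.48,-0.6,-0.72,-0.84,-0.94]}' 30
python3 -m handwheel '{"gripper":[8,8,8],"dp":[[0,0,0],[0,0,0],[0,0,0]],"turn":[-0.049,-0.049,-0.049]}' 
python3 -m handwheel '{"gripper":[30,30,30,30,30,30,30,30],"dp":[[0,0,0],[0,0,0],[0,0,0],[0,0,30],[0,0,60],[-20,-5,90],[-40,-10,120],[-40,-10,120]],"turn":[0,0,0,0,0,0,0,0]}' 
python3 - <<'E'
from h import *
import pickle
s=arm.state(); o=s['orientation']; print(s['position'],2*np.degrees(np.arctan2(o[1],o[0])))
w=cap('wrist'); pickle.dump(w,open('w3.pkl','wb'))
cv2.imwrite('pics/w3.png',cv2.resize(w['pixels'],(784,588)))
E
```

```text
t: 8.7
position: [0.6139, 0.1206, 0.0759]
orientation: [0.979, 0.203, 0.001, 0.0]
contact_force: [-2.2, 0.5, 5.4]
finger_gap: 0.0115
t: 8.95
position: [0.6139, 0.1206, 0.0759]
orientation: [0.983, 0.182, 0.001, 0.0]
contact_force: [-2.5, 0.4, 5.6]
finger_gap: 0.0115
t: 9.62
position: [0.5741, 0.1102, 0.2031]
orientation: [0.983, 0.182, 0.005, 0.0]
contact_force: [0.3, 0.7, 1.2]
finger_gap: 0.0299
[0.57406466 0.11017569 0.203118  ] 20.94929231654536
```

View pics/w3.png

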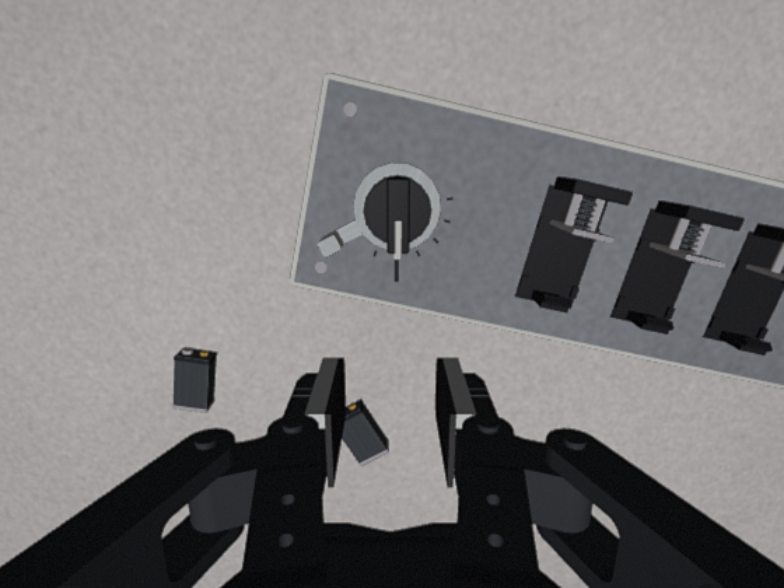

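The pointer line (398,222→258) sits over the long mark (397,262→280), and the tab is at (330,243), the slack position. I'll check the angle numerically.

```bash
python3 - <<'E'
from h import *
import pickle
w=pickle.load(open('w3.pkl','rb')); im=w['pixels']; g=cv2.cvtColor(im,cv2.COLOR_BGR2GRAY)
def fit(mask,z):
    p=np.argwhere(mask)[:,::-1]; W=np.array([ray(w,*q,z)[:2] for q in p]); c=W.mean(0); d=np.linalg.svd(W-c)[2][0]; d=d*np.sign(-d[0]); return c,np.degrees(np.arctan2(d[1],d[0]))%360-8.35,len(p)
m=np.zeros(g.shape,bool); m[186:203,278:290]=1
mk=(g<60)&m; print('mark',fit(mk,.04))
m[:]=0; m[157:180,279:290]=1; print('line',fit((g>150)&m,.096))
m[:]=0; m[130:178,272:296]=1; print('bar',fit((g<40)&m,.096))
mc=fit(mk,.04)[0]; 
for D in ((.614,.120),(.6139,.1206)): d=mc-np.array(D); print('markdir',np.degrees(np.arctan2(d[1],d[0]))%360-8.35,np.linalg.norm(d))
print('tab',ray(w,330/1.4,242/1.4,.067))
E
```

```text
mark (array([0.57282943, 0.10641793]), np.float64(192.260639192059), 35)
line (array([0.603404 , 0.1180368]), np.float64(192.44745553365513), 67)
bar (array([0.61345927, 0.12168954]), np.float64(195.11548890071202), 201)
markdir 189.90759624384305 0.04335307148007478
markdir 190.70029478116857 0.04345023794710095
tab [0.58099273 0.15215159 0.067     ]
```

```bash
python3 -m handwheel '{"gripper":[34,34,34,34,34,34,34,34],"dp":[[0,10,0],[1,20,0],[2,30,-5],[4,40,-10],[5,41,-20],[5,41,-30],[5,41,-40],[5,41,-50]],"turn":[0.124,0.248,0.372,0.496,0.62,0.744,0.868,0.992]}' 20
python3 -m handwheel '{"gripper":[34,34,34,34,34,34,34,34],"dp":[[0,0,0],[0,0,0],[0,0,0],[0,0,0],[0,0,0],[0,0,0],[0,0,0],[0,0,0]],"turn":[0.124,0.248,0.372,0.496,0.62,0.744,0.868,0.992]}'
python3 -m handwheel '{"gripper":[34,34,34],"dp":[[0,0,-30],[0,0,-60],[0,0,-60]],"turn":[0.065,0.065,0.065]}'
python3 - <<'E'
from h import *
s=arm.state(); o=s['orientation']; print(s['position'],2*np.degrees(np.arctan2(o[1],o[0])))
E
```

```text
t: 10.33
position: [0.5785, 0.1515, 0.1422]
orientation: [0.776, 0.63, -0.001, -0.0]
contact_force: [0.5, -0.8, 0.0]
finger_gap: 0.0341
t: 11.0
position: [0.5785, 0.1513, 0.1427]
orientation: [0.383, 0.924, -0.001, -0.001]
contact_force: [0.2, 0.7, -0.4]
finger_gap: 0.0338
t: 11.25
position: [0.5749, 0.1506, 0.0758]
orientation: [0.355, 0.935, -0.003, -0.005]
contact_force: [-1.5, -0.4, -2.6]
finger_gap: 0.0337
[0.57493067 0.15060963 0.07583757] 138.35384793802862
```

```bash
python3 -m handwheel '{"gripper":[34,34,34,6,6,6,6],"dp":[[0,0,-20],[0,0,-29],[0,0,-29],[0,0,-29],[0,0,-29],[0,0,-29],[0,0,-29]],"turn":[0,0,0,0,0,0,0]}' 25
python3 - <<'E'
from h import *
D=np.array([614,120.3]);R=46
p=lambda a:D+R*np.array([np.cos(a),np.sin(a)])
a0=np.radians(138.35)
for k in range(1,17):
    d=-np.radians(69+2)*k/16; print(k,(p(a0+d)-p(a0)).round(1),round(d,3))
s=arm.state(); o=s['orientation']; print(s['position'],2*np.degrees(np.arctan2(o[1],o[0])),s['finger_gap'])
E
```

```text
t: 11.83
position: [0.5793, 0.1515, 0.057]
orientation: [0.355, 0.935, 0.001, 0.001]
contact_force: [-1.1, 0.1, 1.2]
finger_gap: 0.0089
1 [2.5 2.6] -0.077
2 [5.1 4.9] -0.155
3 [8.  7.1] -0.232
4 [11.  9.] -0.31
5 [14.1 10.7] -0.387
6 [17.3 12.2] -0.465
7 [20.7 13.4] -0.542
8 [24.1 14.3] -0.62
9 [27.6 14.9] -0.697
10 [31.2 15.3] -0.774
11 [34.7 15.4] -0.852
12 [38.3 15.3] -0.929
13 [41.8 14.8] -1.007
14 [45.3 14.1] -1.084
15 [48.7 13.1] -1.162
16 [52.1 11.9] -1.239
[0.57932127 0.15154583 0.05695636] 138.3534880889681 0.008918231126271532
```

```bash
python3 -m handwheel '{"gripper":[6,6,6,6,6,6,6,6],"dp":[[2.5,2.6,0],[5.1,4.9,0],[8,7.1,0],[11,9,0],[14.1,10.7,0],[17.3,12.2,0],[20.7,13.4,0],[24.1,14.3,0]],"turn":[-0.077,-0.155,-0.232,-0.31,-0.387,-0.465,-0.542,-0.62]}' 30
python3 -m handwheel '{"gripper":[6,6,6,6,6,6,6,6],"dp":[[3.5,0.6,0],[7.1,1,0],[10.6,1.1,0],[14.2,1,0],[17.7,0.5,0],[21.2,-0.2,0],[24.6,-1.2,0],[24.6,-1.2,0]],"turn":[-0.077,-0.154,-0.232,-0.309,-0.387,-0.464,-0.542,-0.542]}' 
python3 -m handwheel '{"gripper":[6,6],"dp":[[3.4,-1.2,0],[3.4,-1.2,0]],"turn":[-0.045,-0.045]}' 
python3 -m handwheel '{"gripper":[6,6],"dp":[[2,-0.8,0],[2,-0.8,0]],"turn":[0,0]}'
```

```text
t: 12.5
position: [0.6035, 0.1657, 0.057]
orientation: [0.625, 0.781, 0.001, 0.001]
contact_force: [-0.5, -1.0, 1.6]
finger_gap: 0.0092
t: 13.17
position: [0.6285, 0.1645, 0.057]
orientation: [0.811, 0.585, 0.001, 0.001]
contact_force: [1.4, -1.3, 2.5]
finger_gap: 0.0087
t: 13.33
position: [0.6302, 0.1639, 0.0569]
orientation: [0.823, 0.568, -0.0, -0.001]
contact_force: [-5.4, 0.8, 5.2]
finger_gap: 0.0087
t: 13.5
position: [0.6305, 0.1638, 0.0567]
orientation: [0.822, 0.569, -0.002, -0.002]
contact_force: [-10.9, 2.2, 7.6]
finger_gap: 0.0085
```

```bash
python3 -m handwheel '{"gripper":[6,6,36,36,36,36,36,36],"dp":[[2,-0.8,0],[2,-0.8,0],[-2,0.8,0],[-3,1,0],[-3,1,35],[-3,1,70],[-20,5,105],[-55,15,133]],"turn":[0,0,0,0,0,0,-0.1,-0.2]}' 30
python3 -m handwheel '{"gripper":[50,50,50,50,50,50,50,50],"dp":[[-35,10,0],[-70,20,0],[-105,30,0],[-144,41,0],[-144,41,0],[-144,41,0],[-144,41,0],[-144,41,0]],"turn":[-0.12,-0.24,-0.36,-0.48,-0.6,-0.72,-0.8,-0.8]}'
python3 - <<'E'
from h import *
import pickle
s=arm.state(); o=s['orientation']; print(s['position'],2*np.degrees(np.arctan2(o[1],o[0])))
w=cap('wrist'); pickle.dump(w,open('w4.pkl','wb'))
cv2.imwrite('pics/w4.png',cv2.resize(w['pixels'],(784,588))); batts(w,hi=20000)
t=cap('top','top1.png'); batts(t,75,lo=60,hi=300)
E
```

```text
t: 14.17
position: [0.583, 0.1754, 0.1889]
orientation: [0.877, 0.48, 0.002, 0.001]
contact_force: [-0.0, 0.6, 1.6]
finger_gap: 0.0361
t: 14.83
position: [0.4371, 0.2176, 0.1864]
orientation: [0.995, 0.103, 0.001, -0.0]
contact_force: [0.4, 0.3, 0.2]
finger_gap: 0.0501
[0.43711486 0.21761104 0.18643436] 11.839732756374408
[ 5. 10.] xy [536.4 475.2] size [10.1 26.5] yaw -24.5
[397.  59.] xy [554.2  91.7] size [ 65.2 197.9] yaw 77.4
[432.  20.] xy [602.3 117.6] size [11.8 44.5] yaw 65.6
[468.   8.] xy [611.6  90.5] size [25.5 58.3] yaw -78.2
[ 55. 163.] xy [414.6 431.2] size [21.1 37.3] yaw 27.4
[276. 193.] xy [428.4 219.9] size [25.9 44.4] yaw 12.3
[411. 219.] xy [430.4  82.3] size [27.5 50.3] yaw 51.1
[539. 238.] xy [436.9 -52.8] size [40.1 48.4] yaw -29.0
[101. 189.] xy [590.7 452.1] size [  5.4 138.4] yaw -24.4
[220. 177.] xy [624.3 127.9] size [35.7 41.5] yaw -0.2
[ 84. 187.] xy [596.7 499.7] size [32.5 33.1] yaw 1.1
[287. 244.] xy [438.5 -54.5] size [20.7 37.8] yaw -27.1
[351. 246.] xy [ 433.1 -227.7] size [22.  39.7] yaw 49.0
[237. 247.] xy [431.8  82. ] size [21.7 37.1] yaw 52.9
[104. 295.] xy [305.5 447.4] size [25.5 51.7] yaw 78.3
[217. 393.] xy [ 42.5 137.3] size [ 13.3 150.7] yaw 23.4
```

View pics/w4.png

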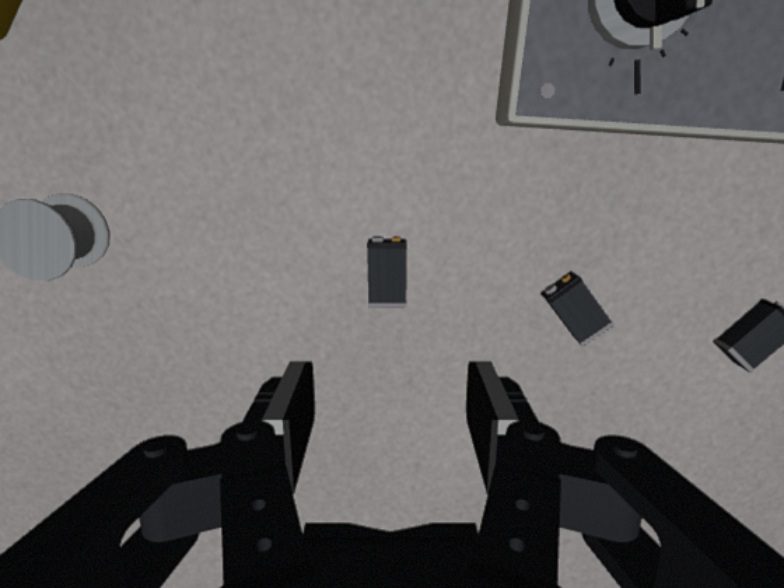

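Battery A is centred at (387,272), with stud tips at (387,237) and the tail's top edge at (387,304). Its yaw matches the tool's.

```bash
python3 - <<'E'
from h import *
import pickle
w=pickle.load(open('w4.pkl','rb'))
f=lambda u,v,z: ray(w,u/1.4,v/1.4,z)[:2]
a,b,t=f(387,236,.01),f(387,246,.0175),f(387,304,.0175)
print(a,b,t,np.linalg.norm(a-t),'ctr',(a+t)/2,np.degrees(np.arctan2(*(a-t)[::-1])))
print('w',np.linalg.norm(f(367,275,.0175)-f(406,275,.0175)),(f(367,275,.0175)+f(406,275,.0175))/2)
C=np.array([.636,-.028]);y=np.radians(8.35);ex=np.array([np.cos(y),np.sin(y)]);ey=np.array([-ex[1],ex[0]])
D=np.array([.614,.1203])
for i in range(4): print('bay',i,D+(-300+68*i)/1e3*ey)
# bay check from w2: lip inner/dark floor estimate
print(arm.state()['position'])
E
```

```text
[0.45242135 0.22412423] [0.44715373 0.22298639] [0.40707212 0.21468238] 0.0463217063673985 ctr [0.42974674 0.21940331] 11.761137325256481
w 0.026591550055348467 [0.42741612 0.21924564]
bay 0 [ 0.6575659  -0.17651983]
bay 1 [ 0.64769096 -0.10924067]
bay 2 [ 0.63781603 -0.04196151]
bay 3 [0.62794109 0.02531765]
[0.4372653  0.2175105  0.18615933]
```

```bash
python3 -m handwheel '{"gripper":[44,44,44,44,44,44,44,44],"dp":[[-4,1,-35],[-7,2,-70],[-7,2,-105],[-7,2,-140],[-7,2,-165],[-7,2,-178],[-7,2,-180],[-7,2,-180]],"turn":[0,0,0,0,0,0,0,0]}' 30
python3 -m handwheel '{"gripper":[20,20,20,20,20,20],"dp":[[0,0,0],[0,0,0],[0,0,0],[0,0,0],[0,0,0],[0,0,0]],"turn":[0,0,0,0,0,0]}' 35
python3 - <<'E'
from h import *
s=arm.state(); o=s['orientation']; print(s['position'],2*np.degrees(np.arctan2(o[1],o[0])))
E
```

```text
t: 15.6
position: [0.4297, 0.2192, 0.0051]
orientation: [0.995, 0.105, -0.001, 0.0]
contact_force: [-0.4, 0.7, 0.3]
finger_gap: 0.0443
t: 16.1
position: [0.4314, 0.2201, 0.0079]
orientation: [0.995, 0.104, 0.002, -0.0]
contact_force: [0.1, -0.2, 5.8]
finger_gap: 0.0254
[0.43136473 0.22007493 0.00792187] 11.918759469479225
```

```bash
python3 -m handwheel '{"gripper":[20,20,20,20,20,20,20,20],"dp":[[0,0,35],[0,0,70],[10,-10,105],[35,-37,130],[60,-63,154],[85,-90,154],[110,-116,154],[135,-142,154]],"turn":[0,0,0,0,-0.062,-0.062,-0.062,-0.062]}' 40
python3 -m handwheel '{"gripper":[20,20,20,20,20],"dp":[[25,-26,0],[50,-53,0],[50,-53,0],[50,-53,0],[50,-53,0]],"turn":[0,0,0,0,0]}'
python3 - <<'E'
from h import *
import pickle
s=arm.state(); o=s['orientation']; print(s['position'],2*np.degrees(np.arctan2(o[1],o[0])))
w=cap('wrist'); pickle.dump(w,open('w5.pkl','wb'))
cv2.imwrite('pics/w5.png',cv2.resize(w['pixels'],(784,588)))
E
```

```text
t: 16.77
position: [0.5664, 0.0761, 0.1611]
orientation: [0.997, 0.073, 0.001, -0.0]
contact_force: [-0.3, 0.3, -0.8]
finger_gap: 0.0249
t: 17.18
position: [0.6148, 0.0247, 0.1596]
orientation: [0.997, 0.073, -0.001, -0.0]
contact_force: [-0.5, 0.4, -0.8]
finger_gap: 0.025
[0.6147872  0.02474889 0.159576  ] 8.33980987129302
```

View pics/w5.png

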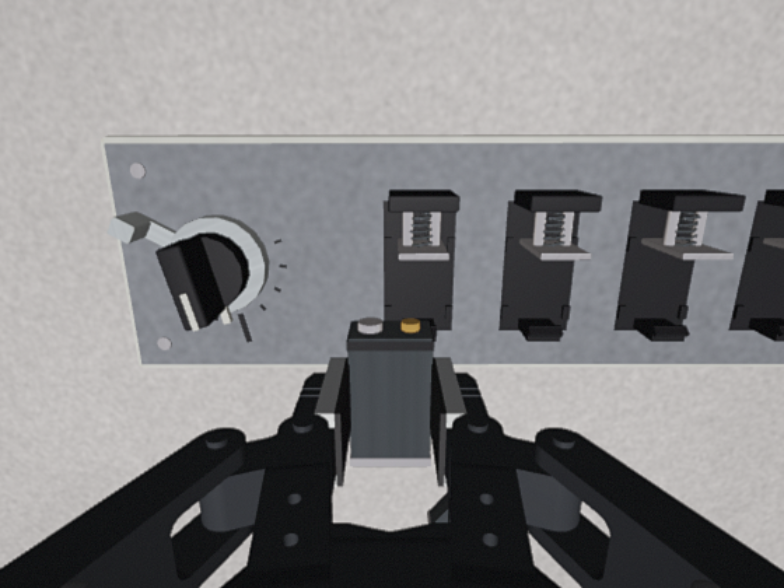

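Battery A is held straight and level. In bay 3, the floor's lower corners are at (384,329) and (451,329), and the plate's top edge runs (398,256)–(448,256). The block top runs (389,210)–(459,210). The tab looks tight.

```bash
python3 - <<'E'
from h import *
import pickle
w=pickle.load(open('w5.pkl','rb'))
f=lambda u,v,z: ray(w,u/1.4,v/1.4,z)[:2]
y=np.radians(8.35);ex=np.array([np.cos(y),np.sin(y)]);ey=np.array([-ex[1],ex[0]]);D=np.array([.614,.1203])
loc=lambda p: (np.array([(p-D)@ex,(p-D)@ey+.150])*1e3).round(1)
for n,p in dict(fl=f(384,329,.04),fr=f(451,329,.04),tl=f(384,202,.04),pl=f(398,257,.08),pr=f(449,257,.08),bl=f(389,210,.074),br=f(459,210,.074),f2l=f(500,329,.04),f2r=f(567,331,.04),f1l=f(615,329,.04),nearedge=f(400,364,.04),faredge=f(400,143,.04),pl2l=f(525,257,.08),pl2r=f(589,257,.08)).items(): print(n,loc(p))
h=.16+.003
for n,p in dict(st=f(370,326,h),st2=f(410,325,h),tl=f(350,459,h+.00875),tr=f(430,459,h+.00875),hl=f(348,348,h+.00875),hr=f(433,348,h+.00875)).items(): print(n,loc(p))
print('tcp',loc(arm.state()['position'][:2]))
E
```

```text
fl [-42.6  60.2]
fr [-42.7  20.3]
tl [32.1 59.8]
pl [10.4 52.7]
pr [10.4 28.1]
bl [32.1 57. ]
br [32.1 23.4]
f2l [-42.7  -8.8]
f2r [-44.  -48.8]
f1l [-42.7 -77.2]
nearedge [-65.5  50.5]
faredge [62.9 51.2]
pl2l [10.4 -8.4]
pl2r [ 10.4 -39.2]
st [ 7.3 62.8]
st2 [ 7.6 50.2]
tl [-35.6  69.5]
tr [-35.6  43.5]
hl [ 3.6 69.1]
hr [ 3.6 43.6]
tcp [-13.2  55.9]
```

```bash
python3 -m handwheel '{"gripper":[20,20,20,20,20,20,20],"dp":[[0,-16,0],[0,-16,-20],[0,-16,-45],[0,-16,-70],[0,-16,-82],[0,-16,-82],[0,-16,-82]],"turn":[0,0,0,0,0,0,0]}' 40
python3 -m handwheel '{"gripper":[20,20,20,20,20,20],"dp":[[3,0.4,0],[6,0.9,0],[9,1.3,0],[11.4,1.7,0],[11.4,1.7,0],[11.4,1.7,0]],"turn":[0,0,0,0,0,0]}' 
python3 - <<'E'
from h import *
import pickle
s=arm.state(); print(s['position'],s['finger_gap'])
w=cap('wrist'); pickle.dump(w,open('w6.pkl','wb'))
cv2.imwrite('pics/w6.png',w['pixels'][90:390,100:500])
E
```

```text
t: 17.82
position: [0.6146, 0.0094, 0.0782]
orientation: [0.997, 0.073, -0.0, -0.0]
contact_force: [0.9, -0.7, 0.1]
finger_gap: 0.0252
t: 18.32
position: [0.6266, 0.0101, 0.0786]
orientation: [0.997, 0.073, 0.0, 0.0]
contact_force: [-4.7, 1.0, 2.6]
finger_gap: 0.0253
[0.6266165  0.01012961 0.07856994] 0.025254101992933313
```

View pics/w6.png

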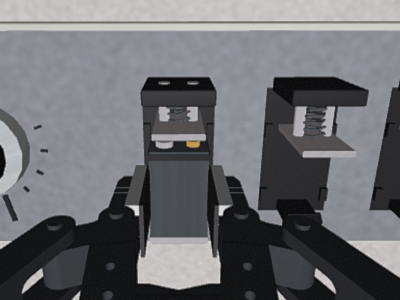

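The studs are against the plate and the battery is centred in the bay. The spring force is about 4.7 N, so I need a little more push before going down.

```bash
python3 -m handwheel '{"gripper":[20,20,20,20,20,20,20],"dp":[[2.5,0.4,0],[2.5,0.4,-8],[2.5,0.4,-16],[2.5,0.4,-22],[2.5,0.4,-27],[2.5,0.4,-29],[2.5,0.4,-29]],"turn":[0,0,0,0,0,0,0]}' 45
python3 -m handwheel '{"gripper":[20,20],"dp":[[0,0,-2],[0,0,-2]],"turn":[0,0]}'

```

```text
t: 18.95
position: [0.6281, 0.0104, 0.0481]
orientation: [0.997, 0.073, -0.001, 0.0]
contact_force: [-5.7, -1.3, 0.7]
finger_gap: 0.0251
t: 19.12
position: [0.6282, 0.0104, 0.048]
orientation: [0.997, 0.073, -0.001, 0.0]
contact_force: [-9.4, -1.0, 8.7]
finger_gap: 0.0251
```

```bash
python3 -m handwheel '{"gripper":[40,40,40,40,40,40,40,40],"dp":[[0,0,1],[0,0,1],[0,0,1],[0,0,1],[0,0,30],[-5,0,65],[-10,0,100],[-10,0,100]],"turn":[0,0,0,0,0,0,0,0]}' 30
python3 - <<'E'
from h import *
import pickle
s=arm.state(); print(s['position'],s['finger_gap'])
w=cap('wrist'); pickle.dump(w,open('w7.pkl','wb'))
cv2.imwrite('pics/w7.png',w['pixels'][90:390,100:500])
E
```

```text
t: 19.78
position: [0.6218, 0.0106, 0.1564]
orientation: [0.997, 0.073, 0.007, 0.001]
contact_force: [0.7, -0.2, 1.8]
finger_gap: 0.0401
[0.6218113  0.01064381 0.15638246] 0.04009270126818282
```

View pics/w7.png

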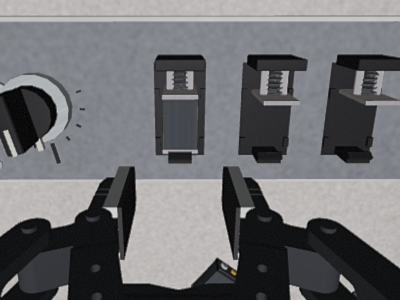

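Battery A lies flat, caught under the lip, with its plate pressed slightly. B is next.

```bash
cat >> h.py <<'E'
def near(w):
    "battery nearest to TCP: centre and yaw from its dark silhouette, stud end toward tool x"
    s=arm.state(); o=s['orientation']; print('TCP',s['position'].round(4),'phi',round(float(2*np.degrees(np.arctan2(o[1],o[0]))),2),'gap',round(s['finger_gap'],4),s['contact_force'].round(1)); batts(w,hi=9000)
E
python3 -m handwheel '{"gripper":[46,46,46,46,46,46,46,46],"dp":[[-35,13,15],[-70,26,30],[-105,39,35],[-140,52,35],[-175,65,35],[-192,71,35],[-192,71,35],[-192,71,35]],"turn":[0.12,0.24,0.36,0.48,0.6,0.72,0.745,0.745]}' 30
python3 -m handwheel '{"gripper":[46,46],"dp":[[0,0,0],[0,0,0]],"turn":[0,0]}' 
python3 - <<'E'
from h import *
import pickle
w=cap('wrist','w8.png'); pickle.dump(w,open('w8.pkl','wb')); near(w)
E
```

```text
t: 20.5
position: [0.4267, 0.082, 0.1815]
orientation: [0.902, 0.431, 0.0, 0.0]
contact_force: [-1.1, -0.7, -0.8]
finger_gap: 0.0462
t: 20.67
position: [0.4276, 0.0813, 0.1813]
orientation: [0.903, 0.43, -0.0, -0.0]
contact_force: [-0.0, -0.6, 0.5]
finger_gap: 0.0463
TCP [0.4276 0.0813 0.1813] phi 50.92 gap 0.0458 [ 0.4 -0.9  0.4]
[418.  24.] xy [606.3 114.1] size [12.6 47.4] yaw -79.1
[452.  10.] xy [631.5 105.6] size [18.3 51.3] yaw -39.2
[455. 170.] xy [565.4  -5.9] size [  6.5 353.7] yaw -81.6
[524. 112.] xy [644.   -4.1] size [48.4 89.3] yaw 8.4
[546. 186.] xy [620.3 -75.3] size [33.2 58.9] yaw 64.6
[281. 185.] xy [429.9  82.3] size [26.2 44.1] yaw 51.6
```

```bash
python3 -m handwheel '{"gripper":[44,44,44,44,44,44,44,44],"dp":[[3,2,-35],[3,2,-70],[3,2,-105],[3,2,-140],[3,2,-163],[3,2,-173],[3,2,-175],[3,2,-175]],"turn":[0.012,0.012,0.012,0.012,0.012,0.012,0.012,0.012]}' 40
python3 -m handwheel '{"gripper":[20,20,20,20,20,20],"dp":[[0,0,0],[0,0,0],[0,0,0],[0,0,0],[0,0,0],[0,0,0]],"turn":[0,0,0,0,0,0]}' 40
python3 -m handwheel '{"gripper":[20,20,20,20],"dp":[[0,0,30],[0,0,60],[0,0,90],[0,0,90]],"turn":[0,0,0,0]}' 
python3 - <<'E'
from h import *
s=arm.state(); o=s['orientation']; p=s['position']; print(p.round(4),2*np.degrees(np.arctan2(o[1],o[0])))
print('to bay2 pre', ((np.array([.638,-.057])-[.0139,.002]-p[:2])*1e3).round(1), np.radians(8.35)-2*np.arctan2(o[1],o[0]))
E
```

```text
t: 21.38
position: [0.4303, 0.0835, 0.0071]
orientation: [0.9, 0.436, -0.0, -0.0]
contact_force: [-0.3, 0.2, -0.7]
finger_gap: 0.0437
t: 21.88
position: [0.4317, 0.0838, 0.0093]
orientation: [0.9, 0.436, 0.002, 0.001]
contact_force: [1.3, 0.0, 7.3]
finger_gap: 0.0248
t: 22.22
position: [0.4331, 0.0841, 0.1044]
orientation: [0.9, 0.436, 0.005, 0.002]
contact_force: [1.1, 0.6, 0.6]
finger_gap: 0.0251
[0.4331 0.0841 0.1044] 51.73186297699693
to bay2 pre [ 191.  -143.1] -0.7571563445976255
```

```bash
python3 -m handwheel '{"gripper":[20,20,20,20,20,20,20,20],"dp":[[0,0,30],[20,-15,50],[48,-35,50],[76,-56,50],[105,-77,50],[133,-98,50],[162,-119,50],[193.5,-142.3,50]],"turn":[-0.1,-0.2,-0.3,-0.42,-0.54,-0.66,-0.757,-0.757]}' 40
python3 -m handwheel '{"gripper":[20,20,20],"dp":[[0,0,0],[0,0,0],[0,0,0]],"turn":[0,0,0]}' 
python3 - <<'E'
from h import *
import pickle
w=cap('wrist','w9.png'); pickle.dump(w,open('w9.pkl','wb')); near(w)
E
```

```text
t: 22.88
position: [0.6246, -0.0595, 0.1468]
orientation: [0.998, 0.07, 0.0, -0.0]
contact_force: [0.2, 1.3, 0.8]
finger_gap: 0.0254
t: 23.13
position: [0.6232, -0.0584, 0.1464]
orientation: [0.997, 0.073, -0.001, -0.0]
contact_force: [-0.1, 0.3, -0.5]
finger_gap: 0.0254
TCP [ 0.6231 -0.058   0.1473] phi 8.39 gap 0.0253 [ 0.5 -0.1 -0.6]
[192. 168.] xy [619.2  24.4] size [55.1 90.1] yaw 8.3
[279. 194.] xy [624.7 -56.8] size [ 54.6 102.6] yaw 8.3
[370. 189.] xy [ 638.6 -138.2] size [55.2 98.7] yaw 8.3
[462. 187.] xy [ 650.5 -219.4] size [66.9 98.7] yaw 8.1
[ 23. 196.] xy [584.2 156. ] size [44.8 69.8] yaw -5.4
[186. 240.] xy [570.8  16.9] size [ 9.6 27.8] yaw -81.7
[246. 293.] xy [515.  -41.2] size [11.2 98.3] yaw 8.3
[311. 294.] xy [ 524.1 -103.3] size [11.2 98.3] yaw 8.3
```

View pics/w9.png

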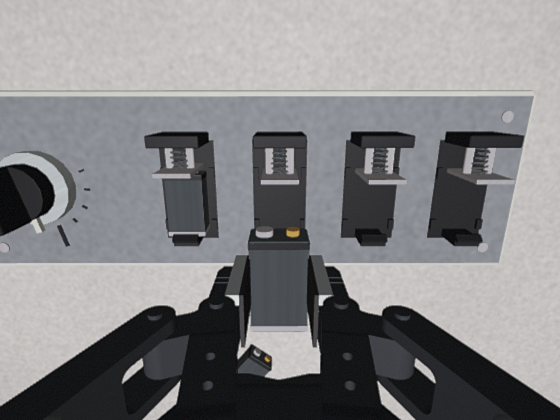

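B is held straight: body at (250–307, 240–330), lined up with bay 2 at column 279.

```bash
python3 -m handwheel '{"gripper":[20,20,20,20,20,20],"dp":[[0,0,-20],[0,0,-40],[0,0,-58],[0,0,-69],[0,0,-69],[0,0,-69]],"turn":[0,0,0,0,0,0]}' 45
python3 -m handwheel '{"gripper":[20,20,20,20,20,20],"dp":[[4,0.6,0],[8,1.2,0],[12,1.7,0],[14.5,2,0],[14.5,2,0],[14.5,2,0]],"turn":[0,0,0,0,0,0]}' 
python3 -m handwheel '{"gripper":[20,20,20,20,20,20],"dp":[[0,0,-8],[0,0,-16],[0,0,-22],[0,0,-27],[0,0,-29],[0,0,-29]],"turn":[0,0,0,0,0,0]}' 45

```

```text
t: 23.68
position: [0.623, -0.058, 0.0786]
orientation: [0.997, 0.073, 0.0, -0.0]
contact_force: [0.2, -1.1, 0.2]
finger_gap: 0.0252
t: 24.18
position: [0.6379, -0.0568, 0.0784]
orientation: [0.997, 0.073, -0.0, 0.0]
contact_force: [-4.7, -1.1, 2.7]
finger_gap: 0.025
t: 24.68
position: [0.6375, -0.057, 0.0495]
orientation: [0.997, 0.073, -0.001, 0.0]
contact_force: [-7.0, -1.0, 3.8]
finger_gap: 0.0251
```

```bash
python3 -m handwheel '{"gripper":[20,20,20],"dp":[[1.5,0.2,-1],[1.5,0.2,-2],[1.5,0.2,-2.5]],"turn":[0,0,0]}' 45
python3 -m handwheel '{"gripper":[40,40,40,40,40,40,40,40],"dp":[[0,0,1],[0,0,1],[0,0,1],[0,0,1],[0,0,30],[-20,-4,65],[-50,-8,100],[-80,-10,130]],"turn":[0,0,0,0,0,0,0,0]}' 30
python3 -m handwheel '{"gripper":[46,46,46,46,46,46,46],"dp":[[-30,0,0],[-60,8,0],[-90,16,0],[-128,14,0],[-128,14,0],[-128,14,0],[-128,14,0]],"turn":[-0.12,-0.24,-0.36,-0.48,-0.6,-0.65,-0.65]}' 30
python3 - <<'E'
from h import *
import pickle
w=cap('wrist','w10.png'); pickle.dump(w,open('w10.pkl','wb')); near(w)
E
```

```text
t: 24.93
position: [0.6386, -0.0568, 0.0494]
orientation: [0.997, 0.073, -0.001, 0.0]
contact_force: [-15.6, 0.2, 17.3]
finger_gap: 0.0247
t: 25.6
position: [0.5629, -0.0663, 0.1736]
orientation: [0.997, 0.073, 0.0, 0.0]
contact_force: [0.2, -0.7, -0.1]
finger_gap: 0.0401
t: 26.18
position: [0.435, -0.0521, 0.1729]
orientation: [0.968, -0.25, 0.001, -0.0]
contact_force: [-0.7, 0.0, -0.3]
finger_gap: 0.0457
TCP [ 0.4353 -0.0521  0.1728] phi -28.82 gap 0.0462 [ 0.  -0.   0.1]
[84. 31.] xy [633.4  21.7] size [45.7 73.1] yaw 8.4
[162.   5.] xy [609.2 -42.6] size [11.3 24.6] yaw 61.0
[141.  96.] xy [559.7  37.4] size [  7.8 299. ] yaw -81.6
[460.  95.] xy [ 432.1 -226.8] size [28.2 50.4] yaw 48.7
[  2. 115.] xy [608.5 126.9] size [ 5.1 33.7] yaw -42.6
[279. 185.] xy [437.4 -53.7] size [26.4 44.5] yaw -29.0
```

View pics/w10.png

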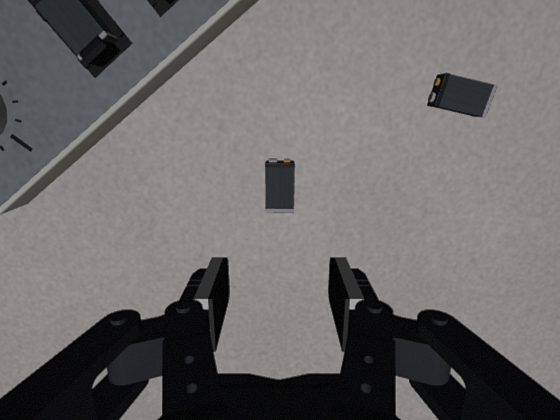

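Battery C is at (279,185) with studs up, aligned with the tool. D is at (462,95), undisturbed.

```bash
python3 -m handwheel '{"gripper":[44,44,44,44,44,44,44,44],"dp":[[3,-2,-35],[3,-2,-70],[3,-2,-105],[3,-2,-135],[3,-2,-155],[3,-2,-164],[3,-2,-166],[3,-2,-166]],"turn":[0,0,0,0,0,0,0,0]}' 40
python3 -m handwheel '{"gripper":[20,20,20,20,20,20],"dp":[[0,0,0],[0,0,0],[0,0,0],[0,0,0],[0,0,0],[0,0,0]],"turn":[0,0,0,0,0,0]}' 40
python3 -m handwheel '{"gripper":[20,20,20,20,20,20],"dp":[[0,0,35],[0,0,70],[0,0,105],[0,0,140],[0,0,140],[0,0,140]],"turn":[0,0,0,0,0,0]}' 
python3 - <<'E'
from h import *
s=arm.state(); o=s['orientation']; p=s['position']; print(p.round(4),2*np.degrees(np.arctan2(o[1],o[0])))
print('to bay1 pre', ((np.array([.648,-.1242])-[.0139,.002]-p[:2])*1e3).round(1), np.radians(8.35)-2*np.arctan2(o[1],o[0]))
E
```

```text
t: 26.9
position: [0.4386, -0.0542, 0.0068]
orientation: [0.968, -0.249, -0.0, -0.0]
contact_force: [0.2, -0.0, 0.2]
finger_gap: 0.0439
t: 27.4
position: [0.4398, -0.0544, 0.0088]
orientation: [0.968, -0.249, 0.002, -0.0]
contact_force: [0.0, 0.2, 5.6]
finger_gap: 0.025
t: 27.9
position: [0.4396, -0.0544, 0.1497]
orientation: [0.968, -0.249, 0.003, -0.0]
contact_force: [-0.3, -0.5, -0.7]
finger_gap: 0.0252
[ 0.4396 -0.0544  0.1497] -28.882925566968467
to bay1 pre [194.5 -71.8] 0.6498371412935762
```

```bash
python3 -m handwheel '{"gripper":[20,20,20,20,20,20,20,20],"dp":[[30,-11,0],[60,-22,0],[90,-33,0],[120,-44,0],[150,-55,0],[180,-66,0],[195,-72,0],[195,-72,0]],"turn":[0.1,0.2,0.3,0.42,0.54,0.65,0.65,0.65]}' 40
python3 -m handwheel '{"gripper":[20,20,20],"dp":[[0,0,0],[0,0,0],[0,0,0]],"turn":[0,0,0]}' 
python3 - <<'E'
from h import *
import pickle
w=cap('wrist','w11.png'); pickle.dump(w,open('w11.pkl','wb')); near(w)
# same place as in w9 ?
v=pickle.load(open('w9.pkl','rb'))
cv2.imwrite('pics/w11c.png',np.hstack([v['pixels'][100:350,100:400],w['pixels'][100:350,100:400]]))
E
```

```text
t: 28.57
position: [0.6343, -0.1271, 0.1427]
orientation: [0.997, 0.073, -0.002, -0.001]
contact_force: [0.6, 0.1, -1.0]
finger_gap: 0.0253
t: 28.82
position: [0.6323, -0.1257, 0.1463]
orientation: [0.997, 0.073, -0.0, -0.0]
contact_force: [-0.0, -0.6, -0.5]
finger_gap: 0.0249
TCP [ 0.6325 -0.1257  0.1467] phi 8.36 gap 0.0251 [ 0.2 -0.2 -1. ]
[ 98. 176.] xy [613.1  37.9] size [66.8 98.6] yaw 8.6
[191. 175.] xy [625.1 -44. ] size [54.7 98.9] yaw 9.3
[279. 192.] xy [ 635.8 -123.9] size [ 54.5 100.4] yaw 8.3
[370. 188.] xy [ 648.7 -205.5] size [55.1 98.5] yaw 8.3
```

View pics/w11c.png

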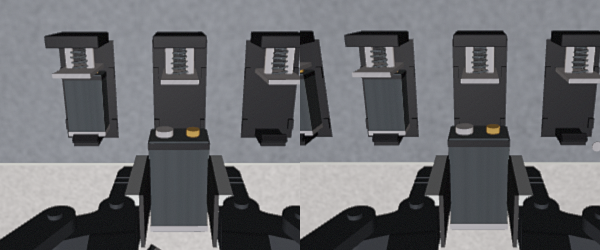

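C is held straight and lines up with bay 1 the same way B did with bay 2. B looks seated in bay 2.

```bash
python3 -m handwheel '{"gripper":[20,20,20,20,20,20],"dp":[[0,0,-20],[0,0,-40],[0,0,-58],[0,0,-68],[0,0,-68],[0,0,-68]],"turn":[0,0,0,0,0,0]}' 45
python3 -m handwheel '{"gripper":[20,20,20,20,20,20],"dp":[[4,0.6,0],[8,1.2,0],[12,1.7,0],[15.5,2,0],[15.5,2,0],[15.5,2,0]],"turn":[0,0,0,0,0,0]}' 
python3 -m handwheel '{"gripper":[20,20,20,20,20,20,20,20],"dp":[[0,0,-8],[0,0,-16],[0,0,-22],[0,0,-27],[0,0,-29],[0,0,-29],[0,0,-31],[0,0,-31]],"turn":[0,0,0,0,0,0,0,0]}' 45

```

```text
t: 29.37
position: [0.6328, -0.1259, 0.0788]
orientation: [0.997, 0.073, -0.0, -0.0]
contact_force: [-1.3, -0.4, -0.6]
finger_gap: 0.0249
t: 29.87
position: [0.6489, -0.1243, 0.0799]
orientation: [0.997, 0.073, -0.0, 0.0]
contact_force: [-6.7, 0.1, 4.2]
finger_gap: 0.0247
t: 30.53
position: [0.6486, -0.1245, 0.0489]
orientation: [0.997, 0.073, -0.0, 0.0]
contact_force: [-6.8, -0.7, 5.2]
finger_gap: 0.025
```

```bash
python3 -m handwheel '{"gripper":[20,20,20],"dp":[[0,0,-1],[0,0,-1.5],[0,0,-1.5]],"turn":[0,0,0]}' 45
python3 -m handwheel '{"gripper":[40,40,40,40,40,40,40,40],"dp":[[0,0,1],[0,0,1],[0,0,1],[0,0,1],[0,0,30],[-20,-10,65],[-50,-24,100],[-80,-38,128]],"turn":[0,0,0,0,0,0,0,0]}' 30
python3 -m handwheel '{"gripper":[46,46,46,46,46,46,46,46],"dp":[[-30,-14,0],[-60,-28,0],[-90,-42,0],[-120,-56,0],[-138,-65,0],[-138,-65,0],[-138,-65,0],[-138,-65,0]],"turn":[0.12,0.24,0.36,0.48,0.6,0.707,0.707,0.707]}' 30
python3 - <<'E'
from h import *
import pickle
w=cap('wrist','w12.png'); pickle.dump(w,open('w12.pkl','wb')); near(w)
E
```

```text
t: 30.78
position: [0.6486, -0.1246, 0.0488]
orientation: [0.997, 0.073, -0.0, 0.0]
contact_force: [-11.4, -0.2, 10.6]
finger_gap: 0.0248
t: 31.45
position: [0.5743, -0.1594, 0.1703]
orientation: [0.997, 0.074, 0.001, 0.0]
contact_force: [1.0, -1.0, 1.0]
finger_gap: 0.0397
t: 32.12
position: [0.4365, -0.2246, 0.1689]
orientation: [0.911, 0.412, 0.0, 0.0]
contact_force: [0.5, -1.0, -0.1]
finger_gap: 0.046
TCP [ 0.4367 -0.2244  0.1687] phi 48.68 gap 0.046 [ 0.3  0.2 -0.1]
[405.  40.] xy [ 595.5 -199. ] size [ 11.7 103.5] yaw -81.1
[464.   9.] xy [ 639.4 -211.7] size [19.7 40. ] yaw -41.4
[278. 196.] xy [ 431.8 -226.8] size [26.3 45.7] yaw 48.6
```

```bash
python3 -m handwheel '{"gripper":[44,44,44,44,44,44,44,44],"dp":[[-4,-1.5,-35],[-4,-1.5,-70],[-4,-1.5,-105],[-4,-1.5,-133],[-4,-1.5,-152],[-4,-1.5,-160],[-4,-1.5,-162],[-4,-1.5,-162]],"turn":[0,0,0,0,0,0,0,0]}' 40
python3 -m handwheel '{"gripper":[20,20,20,20,20,20],"dp":[[0,0,0],[0,0,0],[0,0,0],[0,0,0],[0,0,0],[0,0,0]],"turn":[0,0,0,0,0,0]}' 40
python3 -m handwheel '{"gripper":[20,20,20,20,20,20],"dp":[[0,0,35],[0,0,70],[0,0,105],[0,0,140],[0,0,140],[0,0,140]],"turn":[0,0,0,0,0,0]}' 
python3 - <<'E'
from h import *
s=arm.state(); o=s['orientation']; p=s['position']; print(p.round(4),2*np.degrees(np.arctan2(o[1],o[0])))
print('to bay0 pre', ((np.array([.658,-.1915])-[.0139,.002]-p[:2])*1e3).round(1), np.radians(8.35)-2*np.arctan2(o[1],o[0]))
E
```

```text
t: 32.83
position: [0.4328, -0.2258, 0.0069]
orientation: [0.911, 0.413, -0.0, -0.0]
contact_force: [0.2, -0.1, 0.5]
finger_gap: 0.0444
t: 33.33
position: [0.4337, -0.2267, 0.0089]
orientation: [0.911, 0.413, 0.001, 0.002]
contact_force: [0.4, 0.4, 6.5]
finger_gap: 0.0259
t: 33.83
position: [0.4335, -0.2268, 0.15]
orientation: [0.911, 0.413, 0.002, 0.003]
contact_force: [0.7, 0.4, -1.2]
finger_gap: 0.0254
[ 0.4335 -0.2268  0.15  ] 48.84827298495008
to bay0 pre [210.6  33.3] -0.7068282049588508
```

```bash
python3 -m handwheel '{"gripper":[20,20,20,20,20,20,20,20],"dp":[[30,5,0],[60,10,0],[90,15,0],[120,20,0],[150,24,0],[180,29,0],[210.6,33.3,0],[210.6,33.3,0]],"turn":[-0.12,-0.24,-0.36,-0.48,-0.6,-0.707,-0.707,-0.707]}' 40
python3 -m handwheel '{"gripper":[20,20,20],"dp":[[0,0,0],[0,0,0],[0,0,0]],"turn":[0,0,0]}' 
python3 - <<'E'
from h import *
import pickle
w=cap('wrist','w13.png'); pickle.dump(w,open('w13.pkl','wb')); near(w)
v=pickle.load(open('w9.pkl','rb'))
cv2.imwrite('pics/w13c.png',np.hstack([v['pixels'][100:350,100:400],w['pixels'][100:350,100:400]]))
E
```

```text
t: 34.5
position: [0.6456, -0.1907, 0.1406]
orientation: [0.997, 0.074, -0.003, -0.002]
contact_force: [0.5, 0.5, -1.8]
finger_gap: 0.0251
t: 34.75
position: [0.6419, -0.193, 0.1465]
orientation: [0.997, 0.073, -0.0, -0.0]
contact_force: [-0.6, 0.8, -0.2]
finger_gap: 0.0251
TCP [ 0.642  -0.1931  0.1471] phi 8.31 gap 0.0253 [0.2 0.3 0.1]
[ 17. 191.] xy [612.   23.6] size [ 38.8 104.7] yaw -5.4
[ 95. 184.] xy [623.2 -31.2] size [67.  99.5] yaw 10.9
[188. 184.] xy [ 635.  -110.7] size [55.4 99.4] yaw 8.3
```

View pics/w13c.png

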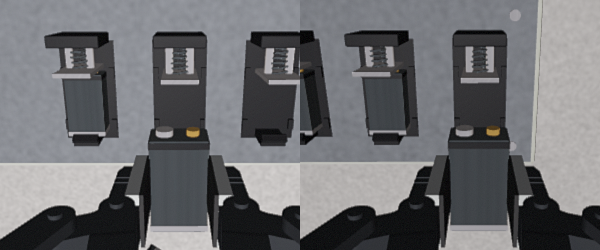

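D is held the same way over bay 0, and C looks seated in bay 1.

```bash
python3 -m handwheel '{"gripper":[20,20,20,20,20,20],"dp":[[0,0,-20],[0,0,-40],[0,0,-58],[0,0,-69],[0,0,-69],[0,0,-69]],"turn":[0,0,0,0,0,0]}' 45
python3 -m handwheel '{"gripper":[20,20,20,20,20,20],"dp":[[4,0.6,0],[8,1.2,0],[12,1.7,0],[16.5,2.2,0],[16.5,2.2,0],[16.5,2.2,0]],"turn":[0,0,0,0,0,0]}' 
python3 -m handwheel '{"gripper":[20,20,20,20,20,20,20,20],"dp":[[0,0,-8],[0,0,-16],[0,0,-22],[0,0,-27],[0,0,-29],[0,0,-29],[0,0,-31],[0,0,-31]],"turn":[0,0,0,0,0,0,0,0]}' 45

```

```text
t: 35.3
position: [0.6423, -0.1929, 0.078]
orientation: [0.997, 0.073, -0.0, -0.0]
contact_force: [-0.3, -0.3, 0.2]
finger_gap: 0.0251
t: 35.8
position: [0.6595, -0.1909, 0.0788]
orientation: [0.997, 0.073, -0.0, 0.0]
contact_force: [-5.9, -0.1, 4.2]
finger_gap: 0.0252
t: 36.47
position: [0.6589, -0.1908, 0.049]
orientation: [0.997, 0.073, -0.001, 0.0]
contact_force: [-9.9, 0.2, 9.3]
finger_gap: 0.0247
```

```bash
python3 -m handwheel '{"gripper":[40,40,40,40,40,40,40,40],"dp":[[0,0,1],[0,0,1],[0,0,1],[0,0,1],[0,0,30],[-15,20,60],[-30,45,85],[-45,70,110]],"turn":[0,0,0,0,0,0,0,0]}' 30
python3 -m handwheel '{"gripper":[40,40,40,40,40,40],"dp":[[-15,25,15],[-20,50,20],[-20,75,20],[-20,95,20],[-20,95,20],[-20,95,20]],"turn":[0,0,0,0,0,0]}' 30
python3 - <<'E'
from h import *
import pickle
w=cap('wrist','w14.png'); s=cap('scene'); t=cap('top','top2.png'); pickle.dump((w,s,t),open('w14.pkl','wb'))
a=cv2.resize(w['pixels'][60:300],(784,336)); b=cv2.resize(s['pixels'][165:305,165:345],None,fx=2,fy=2,interpolation=2)
b2=cv2.resize(t['pixels'][130:215,190:365],(434,211),interpolation=2)
o=np.zeros((600,800,3),np.uint8); o[:250,:784]=a[:250]; o[260:540,:360]=b; o[260:471,364:798]=b2
cv2.imwrite('pics/fin.png',cv2.convertScaleAbs(o,alpha=1.4))
E
```

```text
t: 37.13
position: [0.6141, -0.1201, 0.1577]
orientation: [0.997, 0.072, 0.0, -0.0]
contact_force: [0.5, 0.1, -0.6]
finger_gap: 0.0401
t: 37.63
position: [0.5946, -0.0246, 0.1768]
orientation: [0.997, 0.074, 0.0, 0.0]
contact_force: [0.7, -1.4, -0.9]
finger_gap: 0.04
```

View pics/fin.png

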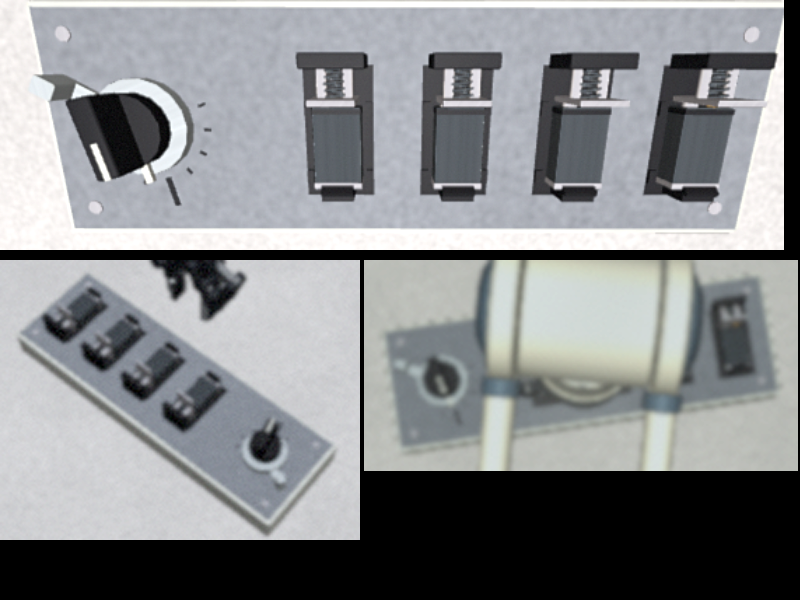

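All four are in their bays. Plate fronts are at row 104 and tail edges at about 185, the same in every bay. Numeric check of plates, dial and ring:

```bash
python3 - <<'E'
from h import *
import pickle
w,s,t=pickle.load(open('w14.pkl','rb'))
f=lambda u,v,z: ray(w,u/1.4,v/1.4+60,z)[:2]
y=np.radians(8.35);ex=np.array([np.cos(y),np.sin(y)]);ey=np.array([-ex[1],ex[0]]);D=np.array([.614,.1203])
loc=lambda p: (np.array([(p-D)@ex+.0099,(p-D)@ey+.150])*1e3).round(1)
for n,(a,b) in {'3':(312,361),'2':(434,490),'1':(551,602),'0':(667,726)}.items():
    pass
for i,(pu,tl,tr,lu) in {3:(332,315,357,337),2:(468,434,481,457),1:(595,553,600,571),0:(720,670,718,688)}.items():
    print(i,'plate',loc(f(pu,106,.08)),'tail L/R',loc(f(tl,184,.0575)),loc(f(tr,184,.0575)),'lip',loc(f(lu,189,.061)),'head',loc(f(tl,110,.0575)))
tab=f(53,83,.067);print('tab ang',np.degrees(np.arctan2(*(tab-D)[::-1]))-8.35, np.linalg.norm(tab-D))
p,q=f(94,146,.096),f(105,179,.096); d=q-p; print('pointer',np.degrees(np.arctan2(d[1],d[0]))%360-8.35)
nose=f(148,174,.058); d=nose-D; print('nose',np.degrees(np.arctan2(d[1],d[0]))%360-8.35)
m=f(173,191,.04)-D; print('mark',np.degrees(np.arctan2(m[1],m[0]))%360-8.35)
c0,s0=pickle.load(open('c0.pkl','rb'))
df=cv2.absdiff(c0['pixels'],t['pixels']).max(2); print('bystander diffs', df[150:270,60:120].max(), df[195:245,425:490].max())
E
```

```text
3 plate [23.4 39.5] tail L/R [-22.3  53.4] [-22.3  29.4] lip [-24.3  40.5] head [19.2 51.5]
2 plate [ 23.5 -28.1] tail L/R [-22.2 -14.5] [-22.2 -41.4] lip [-24.2 -27.3] head [ 19.3 -13.3]
1 plate [ 23.6 -91.2] tail L/R [-22.1 -82.5] [ -22.1 -109.3] lip [-24.1 -91.7] head [ 19.4 -78.2]
0 plate [  23.7 -153.3] tail L/R [ -22.  -149.2] [ -22.  -176.6] lip [ -24.  -157.8] head [  19.5 -141.9]
tab ang 55.70317751675069 0.04215261650369584
pointer 188.46186005104425
nose 185.1789416815117
mark 189.23203187720054
bystander diffs 7 6
```

```bash
python3 -m handwheel '{"gripper":[40,40,40,40,40],"dp":[[-25,-20,-10],[-50,-40,-35],[-50,-40,-55],[-50,-40,-55],[-50,-40,-55]],"turn":[0,0,0,0,0]}' 30
python3 - <<'E'
from h import *
import pickle
w=cap('wrist','w15.png'); pickle.dump(w,open('w15.pkl','wb'))
print(arm.state()['position'], proj(w,[[.59,.01,.06],[.62,-.21,.06]]))
o=np.zeros((600,800,3),np.uint8)
y=np.radians(8.35);ex=np.array([np.cos(y),np.sin(y)]);ey=np.array([-ex[1],ex[0]]);D=np.array([.614,.1203])
for i in range(4):
    s=D+(-.0099)*ex+(-.164+.068*i-.150)*ey
    u,v=proj(w,[[*s,.05]])[0].astype(int); print(i,u,v)
    c=w['pixels'][max(v-60,0):v+60,max(u-40,0):u+40]; c=cv2.resize(c,None,fx=2.45,fy=2.45,interpolation=2); o[:c.shape[0],i*200:i*200+c.shape[1]]=c
v=pickle.load(open('w14.pkl','rb'))[0]['pixels'][90:240,0:160]; o[300:600,:320]=cv2.resize(v,(320,300),interpolation=2)
cv2.imwrite('pics/fin2.png',cv2.convertScaleAbs(o,alpha=1.7,beta=10))
E
```

```text
t: 38.2
position: [0.5438, -0.0663, 0.1208]
orientation: [0.997, 0.072, -0.001, -0.0]
contact_force: [0.3, 0.8, 0.4]
finger_gap: 0.0402
[ 0.54493496 -0.06607289  0.12255056] [[164.07428082 135.95016285]
 [539.02800123 138.98802957]]
0 515 82
1 400 82
2 286 82
3 171 83
```

View pics/fin2.png

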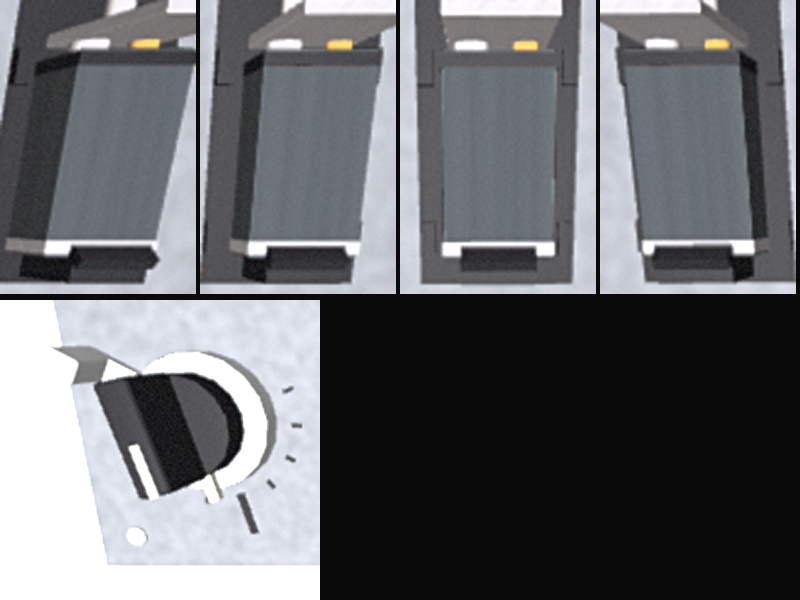

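All four plain ends are under their lips in the middle, with the studs touching the plates. One last dial and ring check from the earlier viewpoint.

```bash
python3 -m handwheel '{"gripper":[40,40,40,40,40,40,40,40],"dp":[[0,0,35],[5,20,70],[10,55,80],[15,90,80],[20,125,80],[29,160,80],[29,176,80],[29,176,80]],"turn":[0,0.05,0.1,0.15,0.2,0.22,0.22,0.22]}' 30
python3 -m handwheel '{"gripper":[40,40,40],"dp":[[0,0,0],[0,0,0],[0,0,0]],"turn":[0,0,0]}'
python3 - <<'E'
from h import *
w=cap('wrist','w16.png'); im=w['pixels']; g=cv2.cvtColor(im,cv2.COLOR_BGR2GRAY)
D=np.array([.614,.1203])
def comps(mask,z,a,b):
    n,l,st,ce=cv2.connectedComponentsWithStats(mask.astype(np.uint8))
    for i in range(1,n):
        if a<st[i,4]<b:
            W=np.array([ray(w,*q,z)[:2] for q in np.argwhere(l==i)[:,::-1]]); c=W.mean(0)
            if np.linalg.norm(c-D)>.065: continue
            d=np.linalg.svd(W-c)[2][0]; r=c-D
            print(i,ce[i].round(1),st[i,4],'ax',(np.degrees(np.arctan2(d[1],d[0]))%180-8.35).round(1),'dir',(np.degrees(np.arctan2(r[1],r[0]))%360-8.35).round(1),'r',(np.linalg.norm(r)*1e3).round(1))
print('bright@.096');comps(g>150,.096,20,400)
print('bright@.067');comps(g>135,.067,20,400)
print('dark@.04');comps(g<60,.04,15,120)
m=np.zeros(g.shape,bool); x0,y0=proj(w,[[*D,.096]])[0]; print(x0,y0)
E
```

```text
t: 38.92
position: [0.5744, 0.1148, 0.2038]
orientation: [0.983, 0.184, 0.002, -0.001]
contact_force: [-0.3, -0.3, -0.1]
finger_gap: 0.04
t: 39.17
position: [0.5739, 0.1095, 0.2026]
orientation: [0.983, 0.181, 0.001, 0.0]
contact_force: [0.2, 0.0, -0.1]
finger_gap: 0.0399
bright@.096
16 [239.3 109.3] 162 ax 62.9 dir 60.1 r 44.9
18 [278.2 117.1] 42 ax 112.1 dir 25.2 r 25.6
19 [257.2 155.3] 92 ax 28.5 dir 108.6 r 21.2
22 [283.4 169.8] 107 ax 12.0 dir 185.1 r 13.2
25 [269.4 171.2] 43 ax 74.3 dir 151.7 r 18.6
bright@.067
2 [249.2  75.1] 66 ax 124.4 dir 39.4 r 61.8
3 [239.4 109.2] 175 ax 59.4 dir 63.0 r 47.1
8 [283.4 169.3] 111 ax 12.0 dir 188.5 r 18.2
15 [228.5 188.7] 49 ax 115.7 dir 138.5 r 59.0
dark@.04
11 [282.5 191. ] 30 ax 12.7 dir 190.3 r 43.5
285.8253883863799 152.2236605381707
```

```bash
python3 -c "
from rig import arm
print(arm.job_done())"
```

```text
the job is handed in; nothing more can be done
None
```

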